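# Trip the bench supply, hang up the spanners and the tote, switch back on

## Robot

A 6-joint arm with a two-finger parallel gripper is mounted at the origin on the work surface. World frame = base frame: x ahead of the robot, y to its left, z up, the work surface at z = 0. Lengths are in mm, angles in rad, forces in N, time in s.
With the tool pointing down it reaches from about 350 to 775 mm from the base axis. Payload 7.3 kg.
Tool frame: the origin (TCP) lies at the very end of the fingers, on their centre line; the grasp point (between the pads) lies 19 mm behind it; x points along the fingers, y is the direction in which the jaws open and shut, and the axes are right-handed (so a half turn about x gives the same grasp; the last joint's range is limited). The gripper opens to 92 mm and grips with 3 to 60 N. Pads are 19 mm wide; open, the fingers measure 130 mm over their backs; the gripper's body (75 mm by 190 mm) begins 47 mm behind the grasp point.
Start: joints at [0.995, 0.342, 1.524, -0, 1.275, -0.146], TCP at [218.75, 477.277, 226.741] pointing down, gripper open.
Joint ranges: [-2.53, 2.53], [-0.77, 2.02], [0.04, 2.7], [-1, 4.14], [0.28, 2.66], [-3.11, 3.11]. Speed limits (rad/s): [2.57, 2.57, 3.14, 3.14, 3.14, 3.14].

## Interface

Orientations are given as [roll, pitch, yaw] about the fixed x, y, z axes, in that order (R = Rz(yaw) Ry(pitch) Rx(roll)).
In Python, from plant import sensors, capture, bot gives the robot as it stands.
- The arm moves only by the shell command python3 -m crank 'ROWS' [OPENING]. ROWS is JSON, a list of rows, each an object of numbers: "dx", "dy", "dz": the shift along the tool's x, y, z in cm; "spin": the turn about the tool's x in rad. A call has 1 to 20 rows; each row is the pose to reach, as a shift and turn from the pose commanded when the call began, along the tool's axes at that moment; what a row does not reach only later rows make up. A row lasts 1/12 s, in which the tool goes at most 41.7 mm and 7.16 degrees, less where a joint would pass 70% of its speed; a pose out of reach is approached as far as the arm can. A call with a gripper value outside its range is refused whole. OPENING is the opening in per cent of the stroke, from 0 (shut) to 100 (fully open), set as the call begins (- or left out, the last holds). The fingers move at their own pace and stop on an object; the grip force is fixed at half the most. Time passes only in rows, so rows that repeat a pose let the fingers close. It gives the time, the measured TCP pose, the force and the opening at its end, in the units of the state.
- sensors.get_obs(): the state, without advancing time (a new reading comes with each control period).
- capture(name): name is "scene" or "side" or "wrist"; returns a dict with "frame" (420x560x3 uint8, blue, green, red), "vfov" (degrees; the focal length in pixels is half the picture's height over the tangent of half this angle, whatever the lens; pixels are square), "cx", "cy" (the principal point, pixels), "view" (4x4, takes a point from world to camera coordinates); the wrist camera has in their place "mount" (4x4, takes a point from camera to tool coordinates, whose origin is the TCP and whose axes are the tool frame's). Camera axes: x right, y down, z forward; pixel columns grow to the right and rows downward; lengths in mm; the calibration is good to about 2 mm. A picture is of the moment at which its call begins: read the wrist's pose just before it. There is no depth.
- bot.close_job(): hands the job in, once; it reports no verdict.
The state is a dict: "time": time; "joint_positions": joint angles; "dq": joint speeds; "tau": joint torques, N m; "tool_pos": TCP position; "tcp_rot": TCP orientation; "contact_force": force on the tool from outside, world axes, zero at the start; "moment": the same for the moment, N m; "grip_width": finger opening in mm.
Only numpy, scipy, OpenCV 4.12 (cv2) and the standard library are available. Lean on these libraries where they do the work, as an engineer would, in place of code of your own. Each camera call takes 0.05 s, during which the arm holds its last target.

## Task

Press the test button on the supply box so that its lever drops and the bench is off. While it is off, hang every spanner by its ring on a peg of the rack, one to a peg, and hang the tote by its grip bar over the twin hook; only then lift the lever right back up. Don't shove the chip stacks about.

Things in the scene. Friction and masses are not known exactly. Their poses are not given: they have to be found in the camera images.
- spanner0: Plain steel ring spanner, 153 mm long, about 160 g (may be absent; all alike), lying flat. x runs along the handle to the ring. Origin: on the underside, mid-handle, near the centre of mass. Handle 20 mm wide, straight from x = -43 to +39 mm, 8 mm thick (2 to 10 mm above the underside); ring 37 mm across, 12 mm high; open jaw 36 mm wide at the far end.
- eye0 (a point): Centre of the 25 mm hole in the ring of spanner0: 58 mm from the origin along x, 6 mm above the underside.
- spanner1: Plain steel ring spanner, 153 mm long, about 160 g (may be absent; all alike), lying flat. x runs along the handle to the ring. Origin: on the underside, mid-handle, near the centre of mass. Handle 20 mm wide, straight from x = -43 to +39 mm, 8 mm thick (2 to 10 mm above the underside); ring 37 mm across, 12 mm high; open jaw 36 mm wide at the far end.
- eye1 (a point): Centre of the 25 mm hole in the ring of spanner1: 58 mm from the origin along x, 6 mm above the underside.
- spanner2: Plain steel ring spanner, 153 mm long, about 160 g (may be absent; all alike), lying flat. x runs along the handle to the ring. Origin: on the underside, mid-handle, near the centre of mass. Handle 20 mm wide, straight from x = -43 to +39 mm, 8 mm thick (2 to 10 mm above the underside); ring 37 mm across, 12 mm high; open jaw 36 mm wide at the far end.
- eye2 (a point): Centre of the 25 mm hole in the ring of spanner2: 58 mm from the origin along x, 6 mm above the underside.
- spanner3: Plain steel ring spanner, 153 mm long, about 160 g (may be absent; all alike), lying flat. x runs along the handle to the ring. Origin: on the underside, mid-handle, near the centre of mass. Handle 20 mm wide, straight from x = -43 to +39 mm, 8 mm thick (2 to 10 mm above the underside); ring 37 mm across, 12 mm high; open jaw 36 mm wide at the far end.
- eye3 (a point): Centre of the 25 mm hole in the ring of spanner3: 58 mm from the origin along x, 6 mm above the underside.
- rack: Fixed rack: grey rail 520 mm long, 200 mm up, on two posts; four steel pegs and a twin hook stick out to its -x side (towards the robot). Origin on the table under the rail's middle; y along the rail. A peg is an 8 mm rod, level for 70 mm from the rail's middle line, then turned straight up; a level spanner's ring goes down over that end and, let go, the spanner swings down and hangs.
- peg0 (a point): On the axis of the level part of peg 0, 200 mm above the table and 50 mm out from the rail's middle line; the upturned end stands 20 mm further out (rack -x), its top 32 mm above this point. Pegs are 65 mm apart along rack y, peg 0 rightmost seen from the robot.
- peg1 (a point): On the axis of the level part of peg 1, 200 mm above the table and 50 mm out from the rail's middle line; the upturned end stands 20 mm further out (rack -x), its top 32 mm above this point. Pegs are 65 mm apart along rack y, peg 0 rightmost seen from the robot.
- peg2 (a point): On the axis of the level part of peg 2, 200 mm above the table and 50 mm out from the rail's middle line; the upturned end stands 20 mm further out (rack -x), its top 32 mm above this point. Pegs are 65 mm apart along rack y, peg 0 rightmost seen from the robot.
- peg3 (a point): On the axis of the level part of peg 3, 200 mm above the table and 50 mm out from the rail's middle line; the upturned end stands 20 mm further out (rack -x), its top 32 mm above this point. Pegs are 65 mm apart along rack y, peg 0 rightmost seen from the robot.
- hook (a point): Twin hook for the tote: midway between its two level 8 mm prongs, on their axis, 200 mm above the table, 50 mm out from the rail's middle line. Prongs run along rack x, 28 mm to either side of this point. They turn up 35 mm further out (rack -x), tops 26 mm above this point.
- tote: Grey plastic hand tote with bolts in it, about 300 g: tray 90 (x) by 130 (y) by 45 mm, a fixed grip bar over it along y. Origin: centre of the underside. Bar 10 mm thick (x), 112 mm long, 28 mm high (108 to 136 mm up, centre 122), on uprights at y = -51 and 51 mm: hook prongs pass along x through the opening below it, 92 mm wide and 63 mm high. Either side may face the rack.
- tote_under (a point): Middle of the underside of the tote's grip bar, 108 mm above its underside.
- supply: Fixed grey supply box, 140 (x) by 160 (y) by 70 mm high, its front towards -x. Origin: centre of the underside. On its top, the white round test button in a black surround (at y = -35 mm) and the switch lever (at y = +35 mm).
- test (a joint): Push of the test button in m: 0 out, 0.009 fully down. Sprung, 1 N to start and 4 N when down; at about 0.006 it tips the lever over.
- test_top (a point): Centre of the top of the test button (28 mm across), 120 mm above the table when out; the black surround's top is 18 mm below it. Pressed straight down; 8 mm in front of the box's middle, 35 mm to its -y side.
- trip (a joint): Angle of the switch lever in rad: 0 up (on; it leans 0.25 rad beyond upright, away from the front, and rests there), 1.35 down (off; it leans 1.1 rad over towards the box's front). Moves freely and falls to whichever side of 0.25 it is on. It turns about the box's y axis.
- lever_hinge (a point): Hinge axis of the lever, in the lever's plane, 86 mm above the table, 12 mm behind the box's middle and 35 mm to its +y side. The lever's black grip (20 mm wide along the box's y, 16 mm thick, 40 mm long) is centred 70 mm from this axis.
- chips_a: Bystander: stack of gaming chips, 40 mm across, 41 mm high.
- chips_b: Bystander: stack of gaming chips, 40 mm across, 48 mm high.
Not all that is in view belongs to the job. Leave any yellow look-alike of the spanner3 alone.

How it is judged:
By the outcome, as a careful person would: the job done as asked, in the order asked, and still so for the second after the job is handed in, with the robot touching nothing.
Of spanner0, spanner1, spanner2, spanner3 only 3 to 4 are there at a start; the rules pass over those that are not, and their reading is None.
At some moment in a run one of spanner0, spanner1, spanner2, spanner3, tote may be knocked a few centimetres aside while the robot is not near it.
Once in a run the grip may slacken for a moment while it holds something.
It also fails if it takes over 210 s, if anything falls off the work surface, if the arm or the gripper's body presses on something with over 40 N, if the wrist force passes 120 N, or if a joint passes its speed limit or range.

## Working session

There is one attempt and no reset: what is moved stays moved. The work goes in short steps, Python scripts to look and compute and a shell command to move; the robot and the scene stay as the last step left them, time stands still between calls to the robot, and variables do not carry over. Pictures are saved under pics/ and viewed, and the job is handed in when it is done.

```bash
ls; mkdir -p pics; python3 - <<'E'
from plant import sensors, capture, bot
import cv2, numpy as np
o=sensors.get_obs(); print({k:np.round(v,3) for k,v in o.items()})
for n in ("scene","side","wrist"):
    c=capture(n); cv2.imwrite(f"pics/{n}0.png",c["frame"])
    print(n,c["vfov"],c["cx"],c["cy"],np.round(c.get("view",c.get("mount")),3).tolist(), [k for k in c])
E
```

```text
pics
{'time': np.float64(0.0), 'joint_positions': array([ 0.995,  0.343,  1.525, -0.   ,  1.275, -0.146]), 'dq': array([ 0.   , -0.   ,  0.   ,  0.   ,  0.001,  0.001]), 'tau': array([  0.   , -43.126, -24.421,   0.072,   0.056,  -0.   ]), 'tool_pos': array([218.52 , 476.901, 226.045]), 'tcp_rot': array([-1.71 ,  1.569, -2.14 ]), 'contact_force': array([0.048, 0.633, 0.299]), 'moment': array([ 0.008, -0.002,  0.062]), 'grip_width': np.float64(92.042)}
scene 48.28209926220929 271.92725431245384 211.13124780011267 [[-0.417, 0.909, 0.001, 191.188], [0.738, 0.34, -0.583, -258.575], [-0.53, -0.242, -0.813, 1723.316], [0.0, 0.0, 0.0, 1.0]] ['frame', 'vfov', 'cx', 'cy', 'view']
side 44.58548429891909 286.3564859707753 206.49048145749092 [[0.817, -0.577, 0.013, -387.364], [-0.45, -0.65, -0.613, 285.076], [0.362, 0.494, -0.79, 1075.086], [0.0, 0.0, 0.0, 1.0]] ['frame', 'vfov', 'cx', 'cy', 'view']
wrist 67.24803271376027 276.3590860438209 207.96554282455574 [[0.001, -0.263, 0.965, -159.357], [1.0, 0.001, -0.0, -0.75], [-0.001, 0.965, 0.263, -69.919], [0.0, 0.0, 0.0, 1.0]] ['frame', 'vfov', 'cx', 'cy', 'mount']
```

View pics/scene0.png

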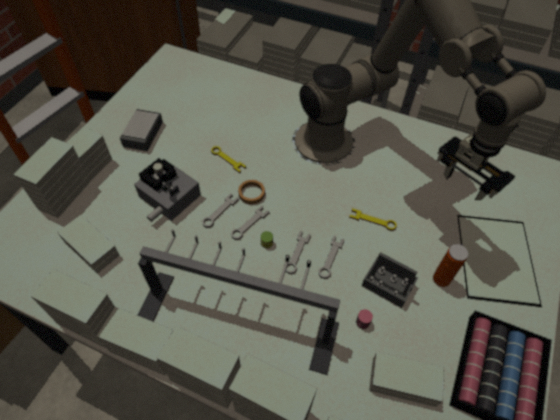

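View pics/side0.png

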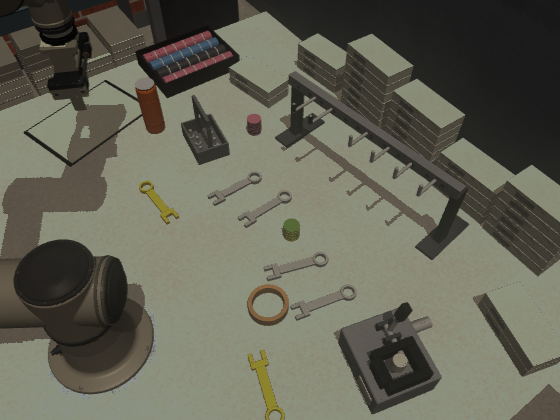

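View pics/wrist0.png

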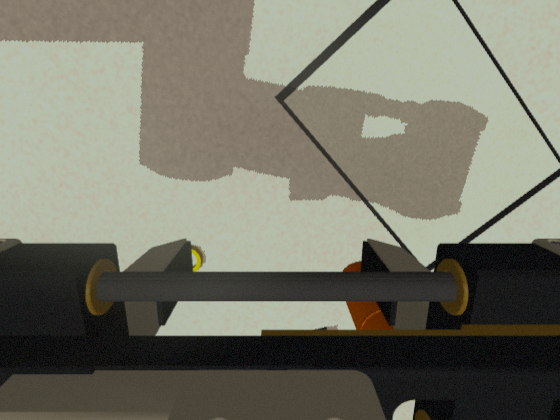

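The scene view shows four steel spanners, two yellow look-alikes, the tote, red and green chips, the supply box and the rack. I'll write helpers and enlarge crops.

```bash
cat > h.py <<'E'
from plant import sensors, capture, bot
import cv2, numpy as np
from scipy.spatial.transform import Rotation as Ro
def tool():
    o=sensors.get_obs(); T=np.eye(4); T[:3,:3]=Ro.from_euler('xyz',o['tcp_rot']).as_matrix(); T[:3,3]=o['tool_pos']; return T
class Cam:
    def __init__(s,n):
        T=tool(); c=capture(n); s.im=c['frame']; s.cx,s.cy=c['cx'],c['cy']; s.f=s.im.shape[0]/2/np.tan(np.radians(c['vfov'])/2)
        s.V=c['view'] if 'view' in c else np.linalg.inv(T@np.array(c['mount']))
        s.V=np.array(s.V); s.W=np.linalg.inv(s.V)
    def ray(s,u,v):
        d=s.W[:3,:3]@np.array([(u-s.cx)/s.f,(v-s.cy)/s.f,1]); return s.W[:3,3],d/np.linalg.norm(d)
    def onz(s,u,v,z):
        o,d=s.ray(u,v); return o+d*(z-o[2])/d[2]
    def proj(s,p):
        q=s.V[:3,:3]@np.array(p,float)+s.V[:3,3]; return np.array([s.cx+s.f*q[0]/q[2],s.cy+s.f*q[1]/q[2]])
def tri(rs):
    A=np.zeros((3,3));b=np.zeros(3)
    for o,d in rs:
        P=np.eye(3)-np.outer(d,d);A+=P;b+=P@o
    p=np.linalg.solve(A,b); return p,[np.linalg.norm((np.eye(3)-np.outer(d,d))@(p-o)) for o,d in rs]
def crop(im,x0,y0,x1,y1,k,name):
    g=cv2.resize(im[y0:y1,x0:x1],None,fx=k,fy=k,interpolation=cv2.INTER_CUBIC)
    g=cv2.convertScaleAbs(g,alpha=1.3,beta=10)
    for x in range((x0+9)//10*10,x1,10): cv2.putText(g,str(x),(int((x-x0)*k),8),0,0.3,(255,0,255),1); cv2.line(g,(int((x-x0)*k),8),(int((x-x0)*k),14),(255,0,255),1)
    for y in range((y0+9)//10*10,y1,10): cv2.putText(g,str(y),(0,int((y-y0)*k)),0,0.3,(255,0,255),1); cv2.line(g,(20,int((y-y0)*k)),(26,int((y-y0)*k)),(255,0,255),1)
    cv2.imwrite('pics/'+name+'.png',g)
def yaw():
    R=tool()[:3,:3]; return np.arctan2(R[1,1],R[0,1])   # direction of jaw axis y in world
def go(x,y,z,jaw=None):
    "print rows values to bring TCP to x,y,z with jaw axis direction jaw (rad, mod pi)"
    T=tool(); d=T[:3,:3].T@(np.array([x,y,z])-T[:3,3])/10
    s=0
    if jaw is not None:
        # spin by a about tool x turns y-> cos a y + sin a z
        for a in np.linspace(-np.pi/2,np.pi/2,3601):
            pass
        w=np.array([np.cos(jaw),np.sin(jaw),0]); l=T[:3,:3].T@w; s=np.arctan2(l[2],l[1]); s=(s+np.pi/2)%np.pi-np.pi/2
    q=sensors.get_obs()['joint_positions'][5]
    print("dx %.2f dy %.2f dz %.2f spin %.3f | q6 %.2f dist %.1f rows>=%d spinrows>=%d"%(*d,s,q,np.linalg.norm(d),np.ceil(np.linalg.norm(d)/4.17),np.ceil(abs(s)/.125)))
E
python3 - <<'E'
from h import *
s=Cam('side'); w=Cam('scene')
crop(s.im,190,160,370,330,4.4,'s1'); crop(w.im,190,170,360,290,4.6,'w1')
crop(s.im,330,290,450,410,5,'s2'); crop(w.im,120,150,210,240,6,'w2')
crop(s.im,270,60,480,260,3,'s3'); crop(w.im,130,220,350,350,3.6,'w3')
crop(s.im,120,80,270,200,5,'s4'); crop(w.im,340,200,480,340,4.2,'w4')
E
```

```text
(no output)
```

View pics/s1.png

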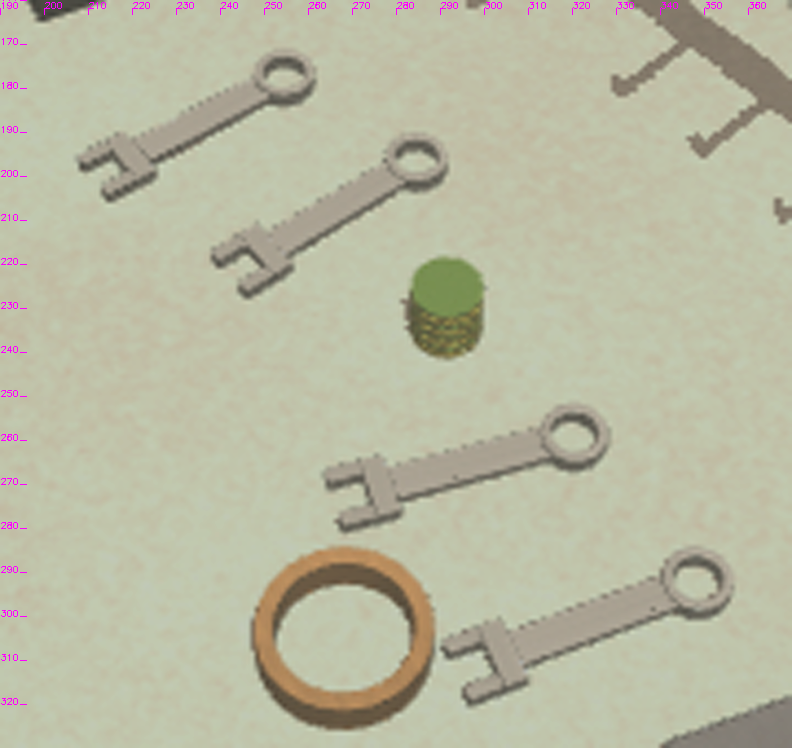

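View pics/w1.png

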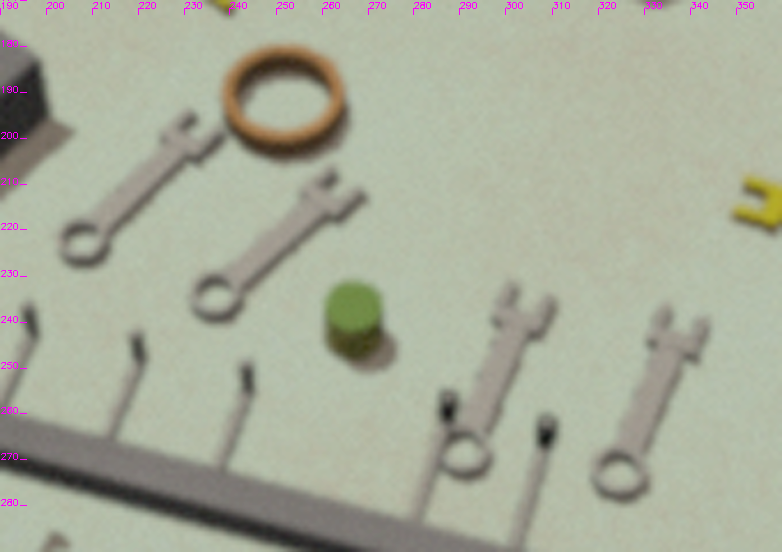

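View pics/s2.png

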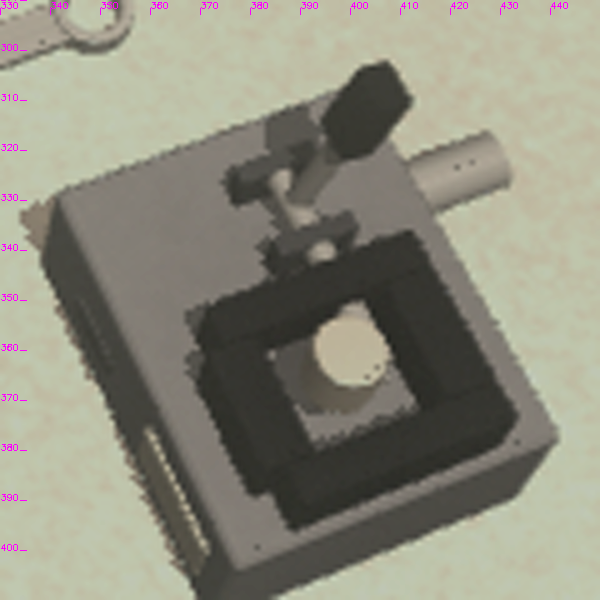

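View pics/w2.png

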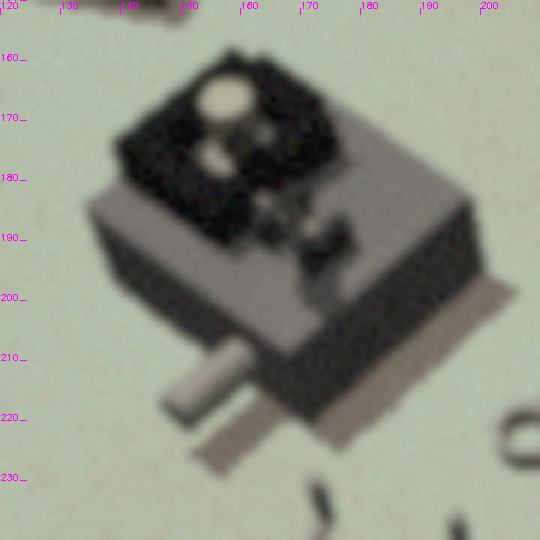

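View pics/s3.png

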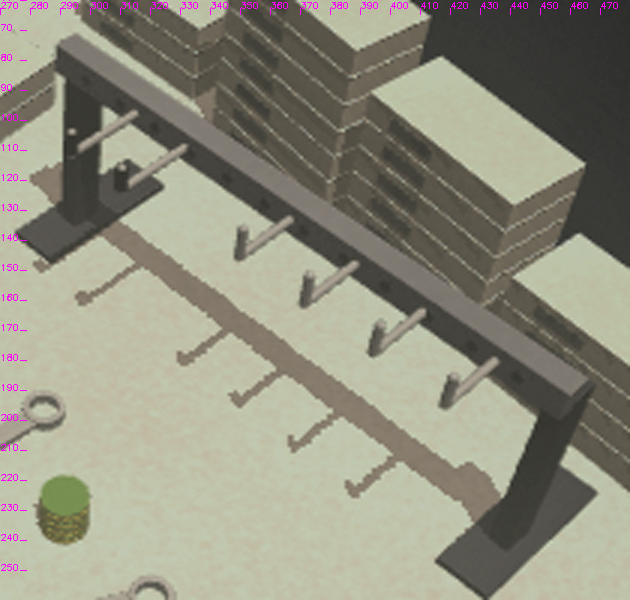

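View pics/w3.png

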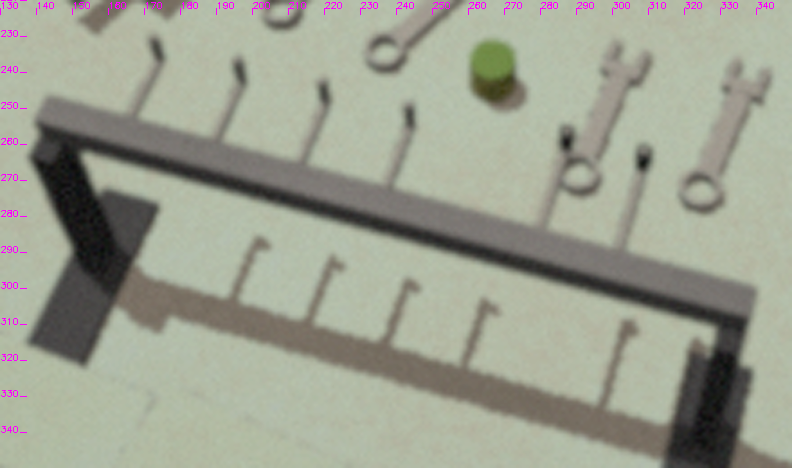

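View pics/s4.png

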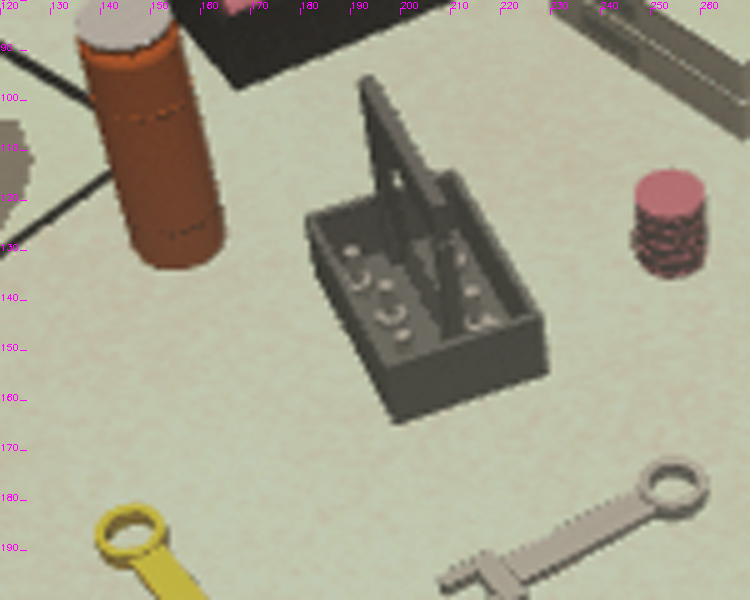

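View pics/w4.png

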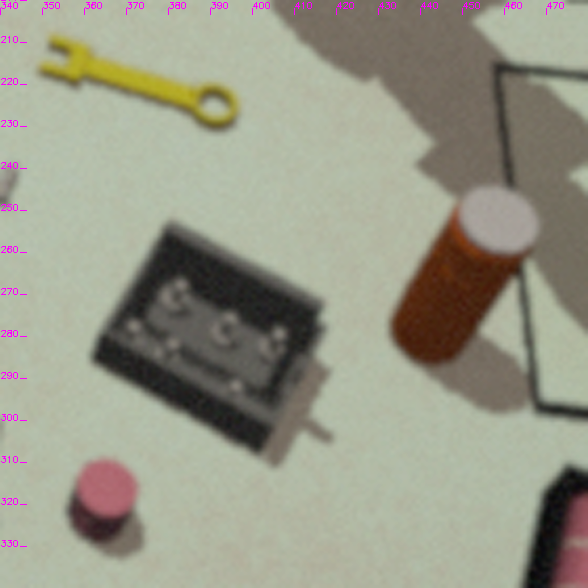

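List of candidates for the spanners (side view ring pixels): A (254,177), B (284,196), C (320,259), D (348,292) are plain steel. The yellow ones at (147,187) and (274,413) are look-alikes to leave, and the orange ring (268,303) is a distractor. The crops confirm A–D are steel, with scene rings at (323,273), (289,268), (236,235) and (207,223).

```bash
python3 - <<'E'
from h import *
s=Cam('side'); w=Cam('scene')
S=lambda x,y,x0,y0,k:(x0+x/k,y0+y/k)
ring={'A':((285,76),(620,476)),'B':((416,161),(465,455)),'C':((575,436),(217,299)),'D':((697,582),(84,244))}
jaw={'A':((137,155),(680,335)),'B':((268,242),(520,308)),'C':((385,482),(325,200)),'D':((505,650),(190,140))}
for k in ring:
    a=s.ray(*S(*ring[k][0],190,160,4.4)); b=w.ray(*S(*ring[k][1],190,170,4.6)); p,e=tri([a,b])
    r1=s.onz(*S(*ring[k][0],190,160,4.4),6); r2=w.onz(*S(*ring[k][1],190,170,4.6),6)
    j1=s.onz(*S(*jaw[k][0],190,160,4.4),8); j2=w.onz(*S(*jaw[k][1],190,170,4.6),8)
    print(k,p.round(1),np.round(e,1),r1.round(1),r2.round(1),'jaw',j1.round(1),j2.round(1),'ang',[np.arctan2(*(r-j)[[1,0]]).round(3) for r,j in((r1,j1),(r2,j2))])
print('TEST',tri([s.ray(*S(352,350,330,290,5)),w.ray(*S(226,98,120,150,6))]))
print('levergrip',tri([s.ray(*S(368,108,330,290,5)),w.ray(*S(322,245,120,150,6))]))
# box top corners z=70: side (50,200)/5 ; (555,435)
bs=[(50,200),(235,572),(555,435),(340,85)]
for b in bs: print('box s',s.onz(*S(*b,330,290,5),70).round(1))
for b in [(90,208),(470,200),(290,355)]: print('box w',w.onz(*S(*b,120,150,6),70).round(1))
# peg tops z=232
for i,(a,b) in enumerate([((452,376),(155,42)),((378,322),(238,62)),((308,273),(322,87)),((242,229),(409,108))]):
    print('peg',i,tri([s.ray(*S(*a,270,60,3)),w.ray(*S(*b,130,220,3.6))]), s.onz(*S(*a,270,60,3),232).round(1),w.onz(*S(*b,130,220,3.6),232).round(1))
for i,(a,b) in enumerate([((122,166),(566,132)),((72,131),(645,150))]):
    print('hook',i,tri([s.ray(*S(*a,270,60,3)),w.ray(*S(*b,130,220,3.6))]), s.onz(*S(*a,270,60,3),226).round(1),w.onz(*S(*b,130,220,3.6),226).round(1))
# tote rim corners z=45
for b in [(310,215),(390,365),(540,320),(452,172)]: print('tote s',s.onz(*S(*b,120,80,5),45).round(1))
for b in [(170,228),(98,345),(322,303),(265,430)]: print('tote w',w.onz(*S(*b,340,200,4.2),45).round(1))
for b in [(368,78),(436,200)]: print('bar s',s.onz(*S(*b,120,80,5),136).round(1))
print('chips',s.onz(*S(670,193,120,80,5),44).round(1),s.onz(*S(448,285,190,160,4.4),44).round(1))
print('can', s.onz(*S(175,255,120,80,5),0).round(1))
E
```

```text
A [513.2 199.4   3.2] [0.4 0.4] [511.8 197.6   6. ] [515.  199.4   6. ] jaw [406.8 194.    8. ] [398.8 198.2   8. ] ang [np.float64(0.035), np.float64(0.01)]
B [540.7 101.5   2.3] [0.3 0.3] [538.8  99.3   6. ] [542.8 102.    6. ] jaw [435.1  97.5   8. ] [424.1  91.6   8. ] ang [np.float64(0.018), np.float64(0.087)]
C [ 501.4 -101.3    3.1] [0.2 0.2] [ 500.2 -102.8    6. ] [ 502.8 -100.1    6. ] jaw [400.3 -69.3   8. ] [398.1 -68.    8. ] ang [np.float64(-0.324), np.float64(-0.298)]
D [ 499.4 -206.3    3. ] [0. 0.] [ 498.1 -207.4    6. ] [ 501.  -205.1    6. ] jaw [ 394.5 -182.7    8. ] [ 390.9 -179.1    8. ] ang [np.float64(-0.234), np.float64(-0.231)]
TEST (array([ 439.01156419, -409.46424708,  118.84027908]), [np.float64(0.20198863097169617), np.float64(0.20198863097158354)])
levergrip (array([ 505.57434394, -328.12817846,  110.48231285]), [np.float64(14.507438283497036), np.float64(14.507438283496855)])
box s [ 402.6 -285.8   70. ]
box s [ 366.9 -437.6   70. ]
box s [ 499.8 -469.2   70. ]
box s [ 532.8 -315.    70. ]
box w [ 503.9 -465.4   70. ]
box w [ 413.7 -282.5   70. ]
box w 
[... 661 characters left out ...]
  8.4 232. ] [659.8  13.5 232. ]
hook 0 (array([625.68747348, 119.97183565, 222.5644948 ]), [np.float64(1.0373111131773505), np.float64(1.037311113177385)]) [622.7 118.  226. ] [628.3 119.9 226. ]
hook 1 (array([616.78901221, 175.06907019, 222.92102118]), [np.float64(0.13575147541722332), np.float64(0.1357514754172917)]) [614.6 172.4 226. ] [618.6 175.4 226. ]
tote s [437.2 449.8  45. ]
tote s [417.5 324.3  45. ]
tote s [499.9 308.   45. ]
tote s [519.6 435.8  45. ]
tote w [407.  330.9  45. ]
tote w [516.  313.4  45. ]
tote w [420.8 443.7  45. ]
tote w [529.5 433.4  45. ]
bar s [476.9 431.2 136. ]
bar s [459.6 329.3 136. ]
chips [612.  352.9  44. ] [485.7  -5.5  44. ]
can [375.6 510.5   0. ]
```

```bash
cat >> h.py <<'E'
def path(*wps):
    "each wp (x,y,z[,jaw]); prints row values for each, all from the present pose"
    T=tool(); p=T[:3,3]
    for w in wps:
        d=T[:3,:3].T@(np.array(w[:3])-T[:3,3])/10; s=0
        if len(w)>3:
            l=T[:3,:3].T@np.array([np.cos(w[3]),np.sin(w[3]),0]); s=(np.arctan2(l[2],l[1])+np.pi/2)%np.pi-np.pi/2
        print("dx %.2f dy %.2f dz %.2f spin %.3f rows %.1f spinrows %.1f"%(*d,s,np.linalg.norm(np.array(w[:3])-p)/41.7,abs(s)/.125)); p=np.array(w[:3])
    print("q6 %.2f"%sensors.get_obs()['joint_positions'][5], 'pos',T[:3,3].round(1),'jaw %.3f'%yaw())
E
python3 - <<'E'
from h import *
s=Cam('side'); w=Cam('scene')
c=np.array([439,-409.5]); Bx=np.array([.976,-.22]);By=np.array([.22,.976])
H=c+20*Bx+70*By; C=c+8*Bx+35*By; print('hinge',H,'C',C)
im=w.im.copy(); im2=s.im.copy()
up=H+17.3*Bx; 
pts=[(*H,86),(*up,154),(*c,120)]+[(*(C+i*70*Bx+j*80*By),70) for i in(-1,1) for j in (-1,1)]
for p in pts:
    for I,cam in((im,w),(im2,s)): cv2.circle(I,tuple(cam.proj(p).round().astype(int)),1,(0,0,255),-1)
crop(im,120,140,210,240,4,'v1'); crop(im2,330,280,450,410,4,'v2')
a=cv2.imread('pics/v1.png');b=cv2.imread('pics/v2.png'); o=np.zeros((520,840,3),np.uint8); o[:400,:360]=a;o[:520,360:]=b;
cv2.imwrite('pics/v12.png',o[:,:800])
for b in [(142,247),(340,300)]: print('rail end',w.onz(*b,210))
path((450,300,280),(560,100,280),(560,-100,280),(470,-330,240),(439,-409.5,160,-.22))
E
```

```text
hinge [ 473.92 -345.58] C [ 454.508 -377.1  ]
rail end [ 750.25359302 -236.20330044  210.        ]
rail end [676.47257878 279.83314621 210.        ]
dx -5.33 dy -6.48 dz 28.41 spin 0.000 rows 7.1 spinrows 0.0
dx -5.33 dy -20.08 dz 46.74 spin 0.000 rows 5.5 spinrows 0.0
dx -5.33 dy -38.26 dz 55.07 spin 0.000 rows 4.8 spinrows 0.0
dx -1.33 dy -62.92 dz 56.47 spin 0.000 rows 6.0 spinrows 0.0
dx 6.67 dy -71.43 dz 56.97 spin 1.361 rows 2.8 spinrows 10.9
q6 -0.15 pos [218.7 477.3 226.7] jaw 1.141
```

View pics/v12.png

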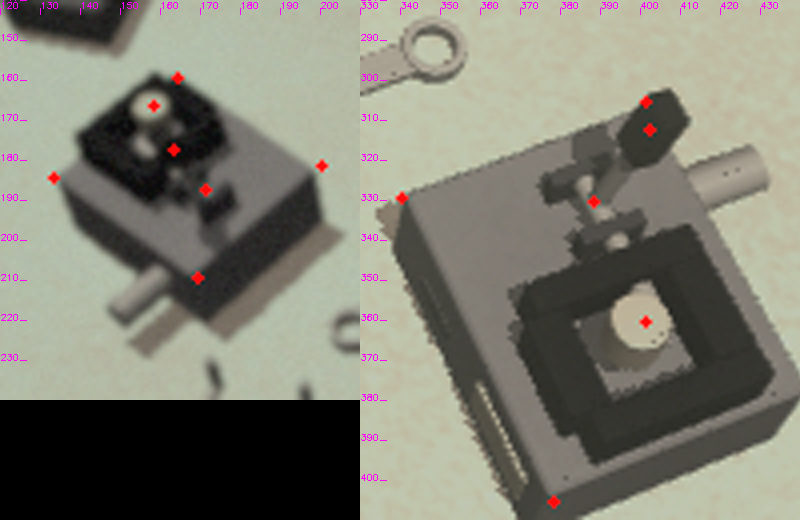

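The projected model fits the box, hinge, lever grip and button. Next I move to the button, fingers shut, in two calls.

```bash
python3 -m crank '[{"dx":-5.3,"dy":-6.5,"dz":28.4,"spin":0.4},{"dx":-5.3,"dy":-6.5,"dz":28.4,"spin":0.4},{"dx":-5.3,"dy":-6.5,"dz":28.4,"spin":0.4},{"dx":-5.3,"dy":-6.5,"dz":28.4,"spin":0.4},{"dx":-5.3,"dy":-6.5,"dz":28.4,"spin":0.4},{"dx":-5.3,"dy":-6.5,"dz":28.4,"spin":0.4},{"dx":-5.3,"dy":-6.5,"dz":28.4,"spin":0.4},{"dx":-5.3,"dy":-20,"dz":46.7,"spin":0.9},{"dx":-5.3,"dy":-20,"dz":46.7,"spin":0.9},{"dx":-5.3,"dy":-20,"dz":46.7,"spin":0.9},{"dx":-5.3,"dy":-20,"dz":46.7,"spin":0.9},{"dx":-5.3,"dy":-20,"dz":46.7,"spin":0.9},{"dx":-5.3,"dy":-20,"dz":46.7,"spin":0.9},{"dx":-5.3,"dy":-38.3,"dz":55,"spin":1.36},{"dx":-5.3,"dy":-38.3,"dz":55,"spin":1.36},{"dx":-5.3,"dy":-38.3,"dz":55,"spin":1.36},{"dx":-5.3,"dy":-38.3,"dz":55,"spin":1.36},{"dx":-5.3,"dy":-38.3,"dz":55,"spin":1.36},{"dx":-5.3,"dy":-38.3,"dz":55,"spin":1.36}]' 0
python3 - <<'E'
from h import *
path((470,-330,240,-.22),(439,-409.5,170,-.22))
s=Cam('side');cv2.imwrite('pics/s10.png',s.im)
E
```

```text
time: 2.03
tool_pos: [558.8, -106.3, 279.3]
tcp_rot: [0.066, 1.568, -1.73]
contact_force: [-0.4, 0.2, -0.2]
grip_width: 0.0
dx 3.99 dy -3.66 dz 23.78 spin -0.005 rows 5.8 spinrows 0.0
dx 11.01 dy -4.90 dz 32.20 spin -0.005 rows 2.6 spinrows 0.0
q6 -0.10 pos [ 558.8 -106.3  279.3] jaw -0.225
```

```bash
python3 -m crank '[{"dx":4,"dy":-3.7,"dz":23.8},{"dx":4,"dy":-3.7,"dz":23.8},{"dx":4,"dy":-3.7,"dz":23.8},{"dx":4,"dy":-3.7,"dz":23.8},{"dx":4,"dy":-3.7,"dz":23.8},{"dx":4,"dy":-3.7,"dz":23.8},{"dx":11,"dy":-4.9,"dz":32.2},{"dx":11,"dy":-4.9,"dz":32.2},{"dx":11,"dy":-4.9,"dz":32.2},{"dx":11,"dy":-4.9,"dz":32.2},{"dx":11,"dy":-4.9,"dz":32.2},{"dx":11,"dy":-4.9,"dz":32.2}]'
python3 - <<'E'
from h import *
path((439,-409.5,123,-.22))
s=Cam('side');crop(s.im,300,230,480,410,3.3,'s11')
w=Cam('wrist');cv2.imwrite('pics/wr11.png',w.im)
E
```

```text
dx 15.65 dy -4.88 dz 32.51 spin -0.004 rows 8.7 spinrows 0.0
q6 -0.09 pos [ 558.9 -103.3  279.3] jaw -0.224invalid input at $[0]: expected keys dx, dy, dz, spin
```

View pics/s11.png

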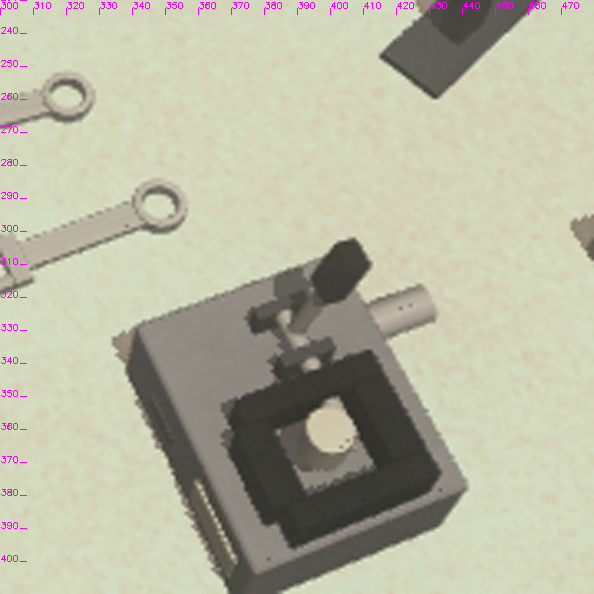

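View pics/wr11.png

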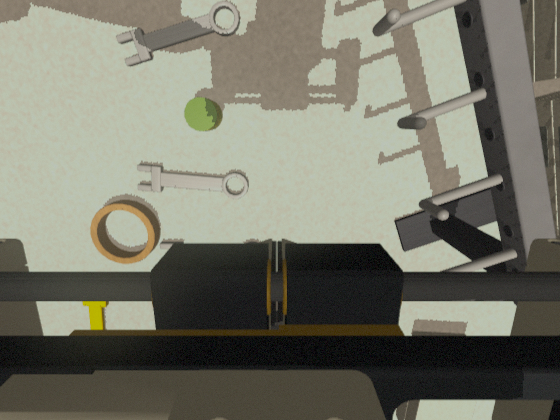

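Nothing moved: every row needs its `spin` key. The wrist view is clear. It shows spanners B and C, the pegs and the rack.

```bash
python3 -m crank '[{"dx":4,"dy":-3.7,"dz":23.8,"spin":0},{"dx":4,"dy":-3.7,"dz":23.8,"spin":0},{"dx":4,"dy":-3.7,"dz":23.8,"spin":0},{"dx":4,"dy":-3.7,"dz":23.8,"spin":0},{"dx":4,"dy":-3.7,"dz":23.8,"spin":0},{"dx":4,"dy":-3.7,"dz":23.8,"spin":0},{"dx":11,"dy":-4.9,"dz":32.5,"spin":0},{"dx":11,"dy":-4.9,"dz":32.5,"spin":0},{"dx":11,"dy":-4.9,"dz":32.5,"spin":0},{"dx":11,"dy":-4.9,"dz":32.5,"spin":0},{"dx":11,"dy":-4.9,"dz":32.5,"spin":0},{"dx":11,"dy":-4.9,"dz":32.5,"spin":0},{"dx":11,"dy":-4.9,"dz":32.5,"spin":0}]'
python3 - <<'E'
from h import *
path((439,-409.5,125,-.22),(439,-409.5,110,-.22))
w=Cam('wrist');cv2.imwrite('pics/wr12.png',w.im)
print(w.proj((439,-409.5,120)))
E
```

```text
time: 3.27
tool_pos: [442.3, -405.4, 171.1]
tcp_rot: [1.162, 1.569, -0.625]
contact_force: [0.5, 0.0, -1.0]
grip_width: 0.3
dx 4.61 dy -0.24 dz 0.47 spin 0.003 rows 1.1 spinrows 0.0
dx 6.11 dy -0.24 dz 0.47 spin 0.003 rows 0.4 spinrows 0.0
q6 -0.65 pos [ 442.3 -405.4  171.1] jaw -0.217
[272.10448347 231.12664628]
```

View pics/wr12.png

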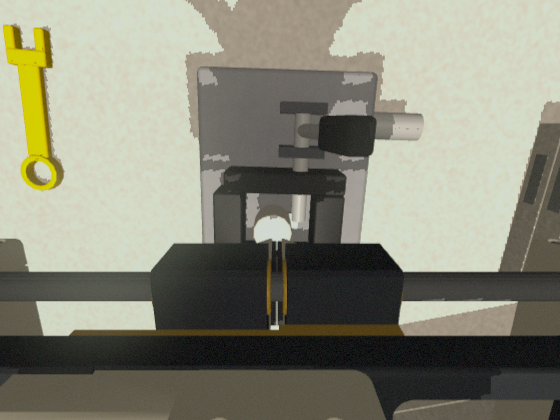

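Button is at (272,230), exactly as projected. Press.

```bash
python3 -m crank '[{"dx":3,"dy":-0.2,"dz":0.5,"spin":0},{"dx":4.6,"dy":-0.2,"dz":0.5,"spin":0},{"dx":5.2,"dy":-0.2,"dz":0.5,"spin":0},{"dx":5.6,"dy":-0.2,"dz":0.5,"spin":0},{"dx":6.0,"dy":-0.2,"dz":0.5,"spin":0},{"dx":6.0,"dy":-0.2,"dz":0.5,"spin":0},{"dx":6.0,"dy":-0.2,"dz":0.5,"spin":0}]'
python3 - <<'E'
from h import *
print(sensors.get_obs()['tool_pos'],sensors.get_obs()['contact_force'])
w=Cam('wrist');cv2.imwrite('pics/wr13.png',w.im)
E
```

```text
time: 3.9
tool_pos: [438.5, -410.8, 111.3]
tcp_rot: [1.26, 1.569, -0.53]
contact_force: [0.5, 3.1, 3.7]
grip_width: 0.3
[ 438.4738107  -410.8297873   111.29859717] [0.47030135 3.0857633  3.72319279]
```

View pics/wr13.png

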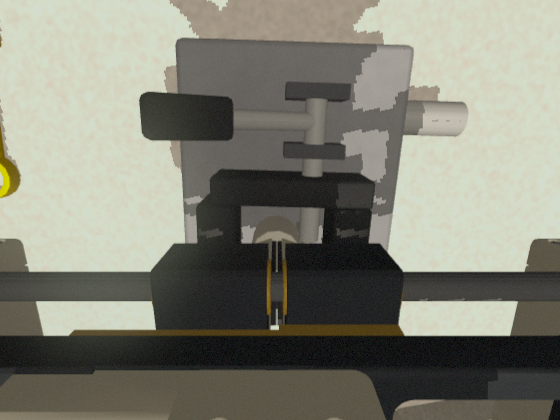

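The lever now lies toward the front: its grip was at (345,135) and is now at (187,116). I rise and go to hover above spanner D, with the camera on the rack side.

```bash
python3 - <<'E'
from h import *
path((439,-409.5,220,-.22),(443,-193,160,-1.806))
E
```

```text
dx -10.87 dy 0.04 dz -0.14 spin 0.002 rows 2.6 spinrows 0.0
dx -4.90 dy -4.27 dz -21.37 spin -1.554 rows 5.4 spinrows 12.4
q6 -0.66 pos [ 438.5 -410.9  111.3] jaw -0.218
```

```bash
python3 -m crank '[{"dx":-11,"dy":0,"dz":0,"spin":0},{"dx":-11,"dy":0,"dz":0,"spin":0},{"dx":-11,"dy":0,"dz":0,"spin":0},{"dx":-11,"dy":-4.3,"dz":-21.4,"spin":1.588},{"dx":-11,"dy":-4.3,"dz":-21.4,"spin":1.588},{"dx":-11,"dy":-4.3,"dz":-21.4,"spin":1.588},{"dx":-11,"dy":-4.3,"dz":-21.4,"spin":1.588},{"dx":-11,"dy":-4.3,"dz":-21.4,"spin":1.588},{"dx":-11,"dy":-4.3,"dz":-21.4,"spin":1.588},{"dx":-4.9,"dy":-4.3,"dz":-21.4,"spin":1.588},{"dx":-4.9,"dy":-4.3,"dz":-21.4,"spin":1.588},{"dx":-4.9,"dy":-4.3,"dz":-21.4,"spin":1.588},{"dx":-4.9,"dy":-4.3,"dz":-21.4,"spin":1.588},{"dx":-4.9,"dy":-4.3,"dz":-21.4,"spin":1.588},{"dx":-4.9,"dy":-4.3,"dz":-21.4,"spin":1.588},{"dx":-4.9,"dy":-4.3,"dz":-21.4,"spin":1.588},{"dx":-4.9,"dy":-4.3,"dz":-21.4,"spin":1.588},{"dx":-4.9,"dy":-4.3,"dz":-21.4,"spin":1.588},{"dx":-4.9,"dy":-4.3,"dz":-21.4,"spin":1.588}]' 50
python3 - <<'E'
from h import *
path((443,-193,160,-1.806))
w=Cam('wrist');cv2.imwrite('pics/wr14.png',w.im)
print(w.proj((499.5,-206.3,6)),w.proj((443,-193,6)))
E
```

```text
time: 5.53
tool_pos: [442.4, -193.0, 159.0]
tcp_rot: [2.876, 1.57, -0.499]
contact_force: [-0.3, -0.3, -0.2]
grip_width: 46.1
dx -0.10 dy -0.01 dz -0.06 spin 0.002 rows 0.0 spinrows 0.0
q6 1.23 pos [ 442.4 -193.   159. ] jaw -1.804
[274.97608155 135.5130754 ] [275.09944322 194.23161384]
```

View pics/wr14.png

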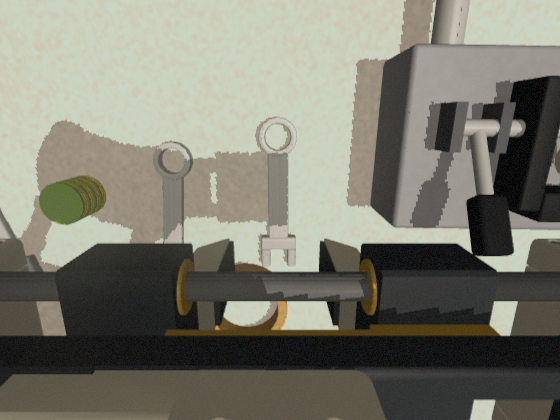

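Spanner D is seen at ring (276,136), against a predicted (275,135.5). Descend to 4 mm and grip.

```bash
python3 -m crank '[{"dx":10,"dy":0,"dz":0,"spin":0},{"dx":10,"dy":0,"dz":0,"spin":0},{"dx":13,"dy":0,"dz":0,"spin":0},{"dx":14.5,"dy":0,"dz":0,"spin":0},{"dx":15.5,"dy":0,"dz":0,"spin":0},{"dx":15.5,"dy":0,"dz":0,"spin":0},{"dx":15.5,"dy":0,"dz":0,"spin":0}]'
python3 -m crank '[{"dx":0,"dy":0,"dz":0,"spin":0},{"dx":0,"dy":0,"dz":0,"spin":0},{"dx":0,"dy":0,"dz":0,"spin":0},{"dx":0,"dy":0,"dz":0,"spin":0},{"dx":0,"dy":0,"dz":0,"spin":0},{"dx":0,"dy":0,"dz":0,"spin":0},{"dx":0,"dy":0,"dz":0,"spin":0},{"dx":0,"dy":0,"dz":0,"spin":0}]' 0
```

```text
time: 6.17
tool_pos: [442.8, -193.2, 4.3]
tcp_rot: [2.913, 1.57, -0.464]
contact_force: [1.1, -0.2, 0.6]
grip_width: 46.3
time: 6.83
tool_pos: [442.6, -193.2, 4.4]
tcp_rot: [2.767, 1.569, -0.61]
contact_force: [-1.0, -0.2, 6.5]
grip_width: 19.6
```

```bash
python3 -m crank '[{"dx":-12,"dy":0,"dz":0,"spin":0},{"dx":-12,"dy":0,"dz":0,"spin":0},{"dx":-12,"dy":0,"dz":0,"spin":0},{"dx":-26.5,"dy":0,"dz":0,"spin":0},{"dx":-26.5,"dy":0,"dz":0,"spin":0},{"dx":-26.5,"dy":0,"dz":0,"spin":0},{"dx":-26.5,"dy":0,"dz":0,"spin":0},{"dx":-26.5,"dy":0,"dz":0,"spin":0}]'
python3 - <<'E'
from h import *
path((600,-192,270,-1.43),(626,-188,270,-1.43))
w=Cam('wrist');cv2.imwrite('pics/wr15.png',w.im)
E
```

```text
time: 7.5
tool_pos: [443.9, -193.9, 273.8]
tcp_rot: [2.828, 1.561, -0.549]
contact_force: [0.7, -0.9, -1.4]
grip_width: 19.4
dx 0.50 dy -3.83 dz -15.13 spin -0.377 rows 3.7 spinrows 3.0
dx 0.52 dy -4.83 dz -17.56 spin -0.377 rows 0.6 spinrows 3.0
q6 1.24 pos [ 443.9 -193.9  273.8] jaw -1.807
```

View pics/wr15.png

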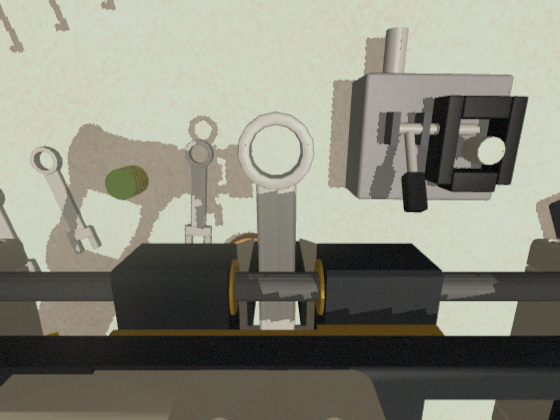

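```bash
python3 -m crank '[{"dx":0.5,"dy":-3.8,"dz":-15.1,"spin":-0.377},{"dx":0.5,"dy":-3.8,"dz":-15.1,"spin":-0.377},{"dx":0.5,"dy":-3.8,"dz":-15.1,"spin":-0.377},{"dx":0.5,"dy":-3.8,"dz":-15.1,"spin":-0.377},{"dx":0.5,"dy":-3.8,"dz":-15.1,"spin":-0.377},{"dx":0.5,"dy":-3.8,"dz":-15.1,"spin":-0.377},{"dx":0.5,"dy":-3.8,"dz":-15.1,"spin":-0.377},{"dx":0.5,"dy":-3.8,"dz":-15.1,"spin":-0.377}]'
python3 - <<'E'
from h import *
w=Cam('wrist');cv2.imwrite('pics/wr16.png',w.im)
print(w.proj((683.4,-179.9,232)),w.proj((683.4,-179.9,204)))
path((626,-188,270,-1.43))
E
```

```text
time: 8.22
tool_pos: [596.7, -191.2, 262.7]
tcp_rot: [-0.566, 1.568, 2.716]
contact_force: [0.2, -0.3, -1.9]
grip_width: 19.5
[276.08990774  91.40452575] [276.15991223  95.27569628]
dx -0.66 dy 0.07 dz -2.94 spin -0.001 rows 0.7 spinrows 0.0
q6 1.00 pos [ 596.8 -191.4  263.4] jaw -1.431
```

View pics/wr16.png

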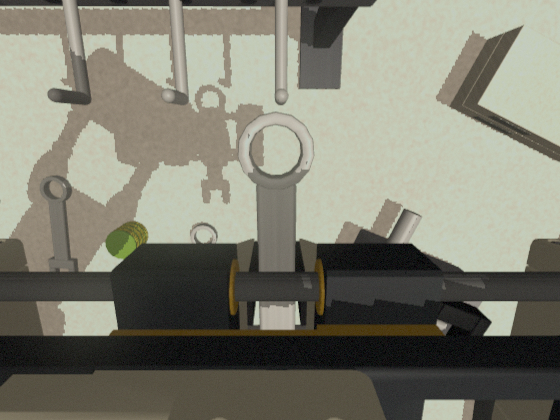

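Peg 0's tip is at (282,97), ring at (276,150). I compute the shift by casting both rays.

```bash
cat >> h.py <<'E'
def shift(w,ring,tip,zr=1.6,ztip=232,zgo=None):
    T=tool(); r=w.onz(*ring,T[2,3]+zr); p=w.onz(*tip,ztip); g=T[:3,3]+[p[0]-r[0],p[1]-r[1],0]
    print('ring',r.round(1),'tip',p.round(1),'tcp goal',g.round(1),'ring rel tool z,y',(T[:3,:3].T@(r-T[:3,3])).round(1)); return g
E
python3 - <<'E'
from h import *
w=Cam('wrist'); g=shift(w,(276,150.5),(282,97))
path((g[0],g[1],262,-1.43),(g[0],g[1],214,-1.43))
E
```

```text
ring [ 653.7 -184.3  265.5] tip [ 681.1 -183.9  232. ] tcp goal [ 624.4 -191.   263.9] ring rel tool z,y [ -1.6   0.9 -57.1]
dx 0.19 dy 0.34 dz -2.72 spin -0.001 rows 0.7 spinrows 0.0
dx 4.99 dy 0.34 dz -2.72 spin -0.001 rows 1.2 spinrows 0.0
q6 1.00 pos [ 597.  -191.4  263.9] jaw -1.431
```

```bash
python3 -m crank '[{"dx":0,"dy":0.3,"dz":-2.7,"spin":0},{"dx":0,"dy":0.3,"dz":-2.7,"spin":0},{"dx":0,"dy":0.3,"dz":-2.7,"spin":0},{"dx":0,"dy":0.3,"dz":-2.7,"spin":0},{"dx":0,"dy":0.3,"dz":-2.7,"spin":0},{"dx":0,"dy":0.3,"dz":-2.7,"spin":0}]'
python3 - <<'E'
from h import *
w=Cam('wrist');cv2.imwrite('pics/wr17.png',w.im)
path((624.4,-191,212,-1.43))
E
```

```text
time: 8.82
tool_pos: [624.5, -190.6, 264.3]
tcp_rot: [2.552, 1.57, -0.45]
contact_force: [0.6, -1.0, -1.2]
grip_width: 19.1
dx 5.23 dy 0.04 dz 0.03 spin -0.000 rows 1.3 spinrows 0.0
q6 1.02 pos [ 624.6 -190.6  264.3] jaw -1.430
```

View pics/wr17.png

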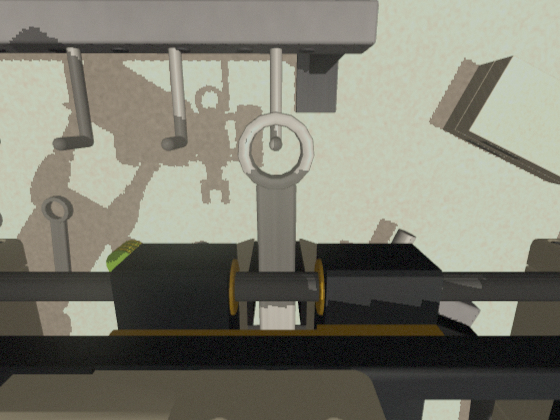

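The tip is centred in the ring at (276,144). Lower.

```bash
python3 -m crank '[{"dx":1.5,"dy":0,"dz":0,"spin":0},{"dx":3,"dy":0,"dz":0,"spin":0},{"dx":4.2,"dy":0,"dz":0,"spin":0},{"dx":5.2,"dy":0,"dz":0,"spin":0},{"dx":5.2,"dy":0,"dz":0,"spin":0},{"dx":5.2,"dy":0,"dz":0,"spin":0}]'
python3 - <<'E'
from h import *
w=Cam('wrist');cv2.imwrite('pics/wr18.png',w.im)
s=Cam('side');crop(s.im,330,120,470,260,4,'s18')
E
```

```text
time: 9.37
tool_pos: [624.8, -190.5, 211.7]
tcp_rot: [-0.712, 1.57, 2.571]
contact_force: [0.5, -0.6, -1.3]
grip_width: 19.4
```

View pics/wr18.png

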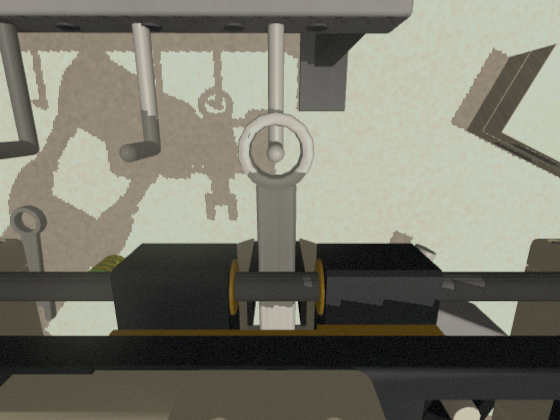

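View pics/s18.png

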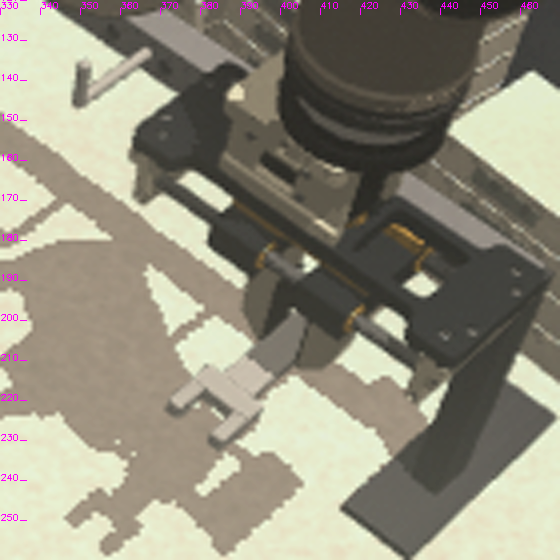

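Peg passes through the ring at (276,152). Release.

```bash
python3 -m crank '[{"dx":0,"dy":0,"dz":0,"spin":0},{"dx":0,"dy":0,"dz":0,"spin":0},{"dx":0,"dy":0,"dz":0,"spin":0},{"dx":0,"dy":0,"dz":0,"spin":0},{"dx":0,"dy":0,"dz":0,"spin":0},{"dx":0,"dy":0,"dz":0,"spin":0},{"dx":0,"dy":0,"dz":0,"spin":0},{"dx":0,"dy":0,"dz":0,"spin":0}]' 50
python3 -m crank '[{"dx":-3,"dy":0,"dz":0,"spin":0},{"dx":-6,"dy":0,"dz":0.5,"spin":0},{"dx":-7,"dy":0,"dz":6,"spin":0},{"dx":-7,"dy":0,"dz":6,"spin":0},{"dx":-7,"dy":0,"dz":6,"spin":0}]'
python3 - <<'E'
from h import *
w=Cam('wrist');cv2.imwrite('pics/wr19.png',w.im)
s=Cam('side');crop(s.im,210,120,470,300,3,'s19')
path((450,-187,250),(443,-85,165,-.31-1.571))
E
```

```text
time: 10.13
tool_pos: [625.1, -190.4, 211.7]
tcp_rot: [-2.607, 1.571, 0.676]
contact_force: [0.7, -0.4, 0.5]
grip_width: 45.7
time: 10.55
tool_pos: [563.8, -199.5, 283.8]
tcp_rot: [2.298, 1.569, -0.705]
contact_force: [0.3, -0.5, 0.5]
grip_width: 45.8
dx 3.20 dy -2.80 dz 11.30 spin 0.000 rows 2.9 spinrows 0.0
dx 11.70 dy -13.00 dz 10.57 spin 0.450 rows 3.2 spinrows 3.6
q6 0.96 pos [ 565.7 -199.   282.2] jaw -1.431
```

View pics/wr19.png

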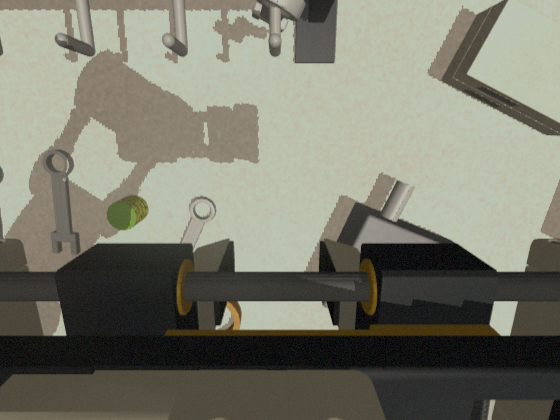

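View pics/s19.png

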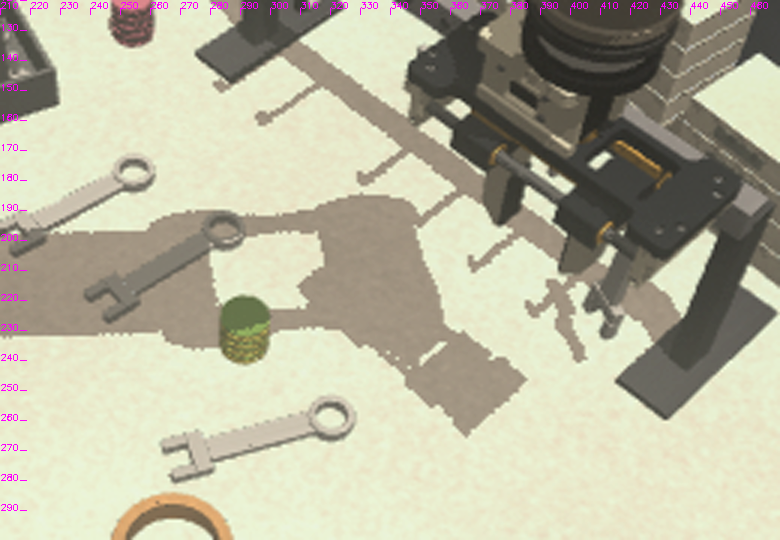

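D hangs on peg 0 (side view, (408,218)). Now spanner C.

```bash
python3 -m crank '[{"dx":3.2,"dy":-2.8,"dz":11.3,"spin":0.2},{"dx":3.2,"dy":-2.8,"dz":11.3,"spin":0.2},{"dx":3.2,"dy":-2.8,"dz":11.3,"spin":0.2},{"dx":11.7,"dy":-13.1,"dz":10.6,"spin":0.45},{"dx":11.7,"dy":-13.1,"dz":10.6,"spin":0.45},{"dx":11.7,"dy":-13.1,"dz":10.6,"spin":0.45},{"dx":11.7,"dy":-13.1,"dz":10.6,"spin":0.45},{"dx":11.7,"dy":-13.1,"dz":10.6,"spin":0.45},{"dx":11.7,"dy":-13.1,"dz":10.6,"spin":0.45},{"dx":11.7,"dy":-13.1,"dz":10.6,"spin":0.45}]' 42
python3 - <<'E'
from h import *
path((446.2,-83.6,165,-1.881))
w=Cam('wrist');cv2.imwrite('pics/wr20.png',w.im)
print(w.proj((501.4,-101.3,6)),w.proj((446.2,-83.6,6)))
E
```

```text
time: 11.48
tool_pos: [443.9, -85.2, 165.6]
tcp_rot: [2.998, 1.568, -0.452]
contact_force: [-0.1, 0.5, 1.2]
grip_width: 38.5
dx 0.06 dy -0.22 dz -0.17 spin 0.001 rows 0.1 spinrows 0.0
q6 1.52 pos [443.9 -85.2 165.6] jaw -1.880
[273.06629948 134.42433953] [273.09628245 192.02188911]
```

View pics/wr20.png

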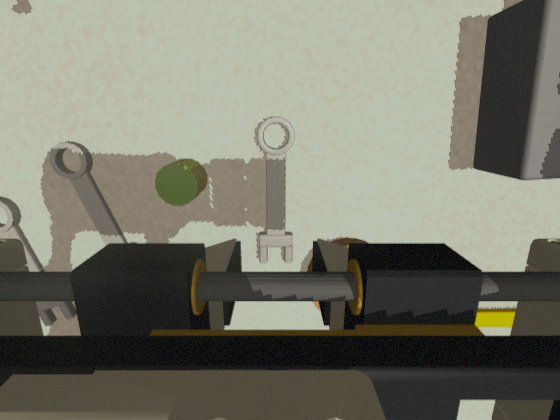

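```bash
python3 -m crank '[{"dx":10,"dy":0,"dz":-0.2,"spin":0},{"dx":10,"dy":0,"dz":-0.2,"spin":0},{"dx":13,"dy":0,"dz":-0.2,"spin":0},{"dx":15,"dy":0,"dz":-0.2,"spin":0},{"dx":16.2,"dy":0,"dz":-0.2,"spin":0},{"dx":16.2,"dy":0,"dz":-0.2,"spin":0},{"dx":16.2,"dy":0,"dz":-0.2,"spin":0}]'
python3 -m crank '[{"dx":0,"dy":0,"dz":0,"spin":0},{"dx":0,"dy":0,"dz":0,"spin":0},{"dx":0,"dy":0,"dz":0,"spin":0},{"dx":0,"dy":0,"dz":0,"spin":0},{"dx":0,"dy":0,"dz":0,"spin":0},{"dx":0,"dy":0,"dz":0,"spin":0},{"dx":0,"dy":0,"dz":0,"spin":0},{"dx":0,"dy":0,"dz":0,"spin":0}]' 0
python3 -m crank '[{"dx":-12,"dy":0,"dz":0,"spin":0},{"dx":-12,"dy":0,"dz":0,"spin":0},{"dx":-12,"dy":0,"dz":0,"spin":0},{"dx":-26.5,"dy":0,"dz":0,"spin":0},{"dx":-26.5,"dy":0,"dz":0,"spin":0},{"dx":-26.5,"dy":0,"dz":0,"spin":0},{"dx":-26.5,"dy":0,"dz":0,"spin":0},{"dx":-26.5,"dy":0,"dz":0,"spin":0}]'
python3 - <<'E'
from h import *
path((590,-126,270,-1.43))
E
```

```text
time: 12.12
tool_pos: [445.1, -85.9, 2.7]
tcp_rot: [3.113, 1.57, -0.339]
contact_force: [-0.3, 0.2, 0.0]
grip_width: 38.2
time: 12.78
tool_pos: [444.8, -85.0, 3.2]
tcp_rot: [2.977, 1.569, -0.474]
contact_force: [-1.2, -2.3, 6.1]
grip_width: 19.7
time: 13.45
tool_pos: [446.0, -85.0, 272.3]
tcp_rot: [3.141, 1.562, -0.31]
contact_force: [0.2, 0.2, -1.8]
grip_width: 19.7
dx 0.36 dy -0.47 dz -14.96 spin -0.450 rows 3.6 spinrows 3.6
q6 1.52 pos [446.  -85.  272.3] jaw -1.880
```

```bash
python3 -m crank '[{"dx":0.4,"dy":-0.5,"dz":-15,"spin":-0.45},{"dx":0.4,"dy":-0.5,"dz":-15,"spin":-0.45},{"dx":0.4,"dy":-0.5,"dz":-15,"spin":-0.45},{"dx":0.4,"dy":-0.5,"dz":-15,"spin":-0.45},{"dx":0.4,"dy":-0.5,"dz":-15,"spin":-0.45},{"dx":0.4,"dy":-0.5,"dz":-15,"spin":-0.45},{"dx":0.4,"dy":-0.5,"dz":-15,"spin":-0.45},{"dx":0.4,"dy":-0.5,"dz":-15,"spin":-0.45}]'
python3 - <<'E'
from h import *
w=Cam('wrist');cv2.imwrite('pics/wr21.png',w.im)
E
```

```text
time: 14.12
tool_pos: [587.4, -125.0, 263.1]
tcp_rot: [-0.563, 1.569, 2.719]
contact_force: [0.5, -0.3, -2.1]
grip_width: 19.3
```

View pics/wr21.png

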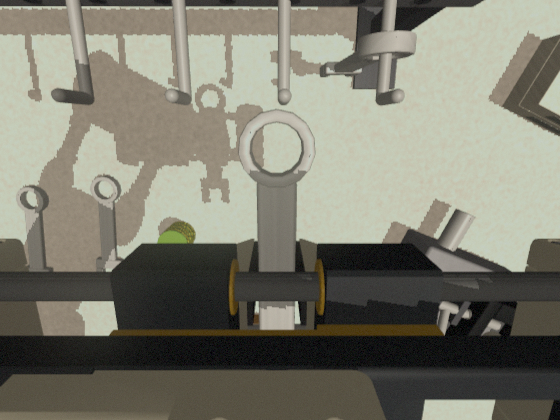

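```bash
python3 - <<'E'
from h import *
w=Cam('wrist'); g=shift(w,(277,149),(285,97),zr=2.8)
path((g[0],g[1],264,-1.43),(g[0],g[1],211,-1.43))
E
```

```text
ring [ 645.3 -118.4  266.8] tip [ 672.2 -119.3  232. ] tcp goal [ 614.6 -126.   264. ] ring rel tool z,y [ -2.8   1.4 -57.9]
dx 0.00 dy 0.46 dz -2.64 spin -0.000 rows 0.6 spinrows 0.0
dx 5.30 dy 0.46 dz -2.64 spin -0.000 rows 1.3 spinrows 0.0
q6 1.09 pos [ 587.8 -125.2  264. ] jaw -1.430
```

```bash
python3 -m crank '[{"dx":0,"dy":0.5,"dz":-2.6,"spin":0},{"dx":0,"dy":0.5,"dz":-2.6,"spin":0},{"dx":0,"dy":0.5,"dz":-2.6,"spin":0},{"dx":0,"dy":0.5,"dz":-2.6,"spin":0},{"dx":1.5,"dy":0.5,"dz":-2.6,"spin":0},{"dx":3,"dy":0.5,"dz":-2.6,"spin":0},{"dx":4.2,"dy":0.5,"dz":-2.6,"spin":0},{"dx":5.3,"dy":0.5,"dz":-2.6,"spin":0},{"dx":5.3,"dy":0.5,"dz":-2.6,"spin":0},{"dx":5.3,"dy":0.5,"dz":-2.6,"spin":0}]'
python3 - <<'E'
from h import *
w=Cam('wrist');cv2.imwrite('pics/wr22.png',w.im)
E
```

```text
time: 15.05
tool_pos: [614.4, -126.8, 211.0]
tcp_rot: [-0.491, 1.57, 2.791]
contact_force: [0.3, 0.1, -1.0]
grip_width: 19.4
```

View pics/wr22.png

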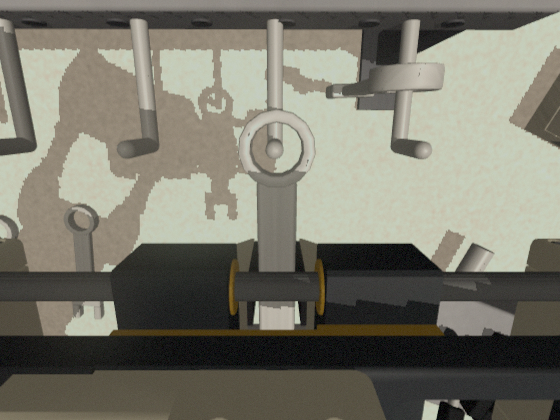

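Peg 1 is centred in the ring at (275,150). Release, back off and go to B.

```bash
python3 -m crank '[{"dx":0,"dy":0,"dz":0,"spin":0},{"dx":0,"dy":0,"dz":0,"spin":0},{"dx":0,"dy":0,"dz":0,"spin":0},{"dx":0,"dy":0,"dz":0,"spin":0},{"dx":0,"dy":0,"dz":0,"spin":0},{"dx":0,"dy":0,"dz":0,"spin":0},{"dx":0,"dy":0,"dz":0,"spin":0},{"dx":0,"dy":0,"dz":0,"spin":0}]' 50
python3 -m crank '[{"dx":-3,"dy":0,"dz":0,"spin":0},{"dx":-6,"dy":0,"dz":0.5,"spin":0},{"dx":-7,"dy":0,"dz":6,"spin":0},{"dx":-7,"dy":0,"dz":6,"spin":0},{"dx":-7,"dy":0,"dz":6,"spin":0}]'
python3 - <<'E'
from h import *
w=Cam('wrist');cv2.imwrite('pics/wr23.png',w.im)
s=Cam('side');crop(s.im,190,100,470,300,2.8,'s23')
path((510,-20,250,-1.45),(482,98,165,.05-1.571))
E
```

```text
time: 15.77
tool_pos: [615.1, -126.9, 210.7]
tcp_rot: [-2.267, 1.571, 1.015]
contact_force: [-0.3, 0.4, -0.7]
grip_width: 45.8
time: 16.18
tool_pos: [553.8, -135.7, 282.6]
tcp_rot: [2.424, 1.569, -0.578]
contact_force: [0.9, 0.3, 0.6]
grip_width: 45.7
dx 3.11 dy -12.06 dz 2.93 spin 0.019 rows 3.1 spinrows 0.2
dx 11.60 dy -24.14 dz 4.06 spin 0.090 rows 3.6 spinrows 0.7
q6 1.06 pos [ 555.8 -135.4  281.1] jaw -1.431
```

View pics/wr23.png

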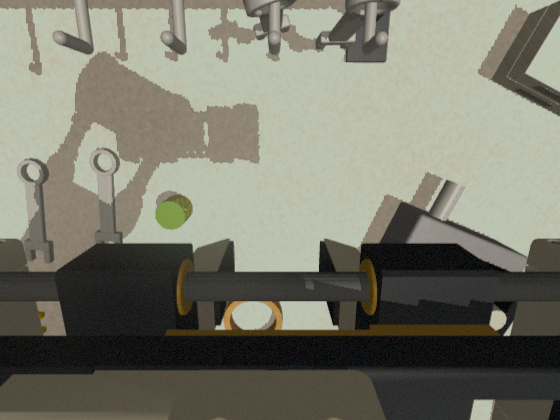

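View pics/s23.png

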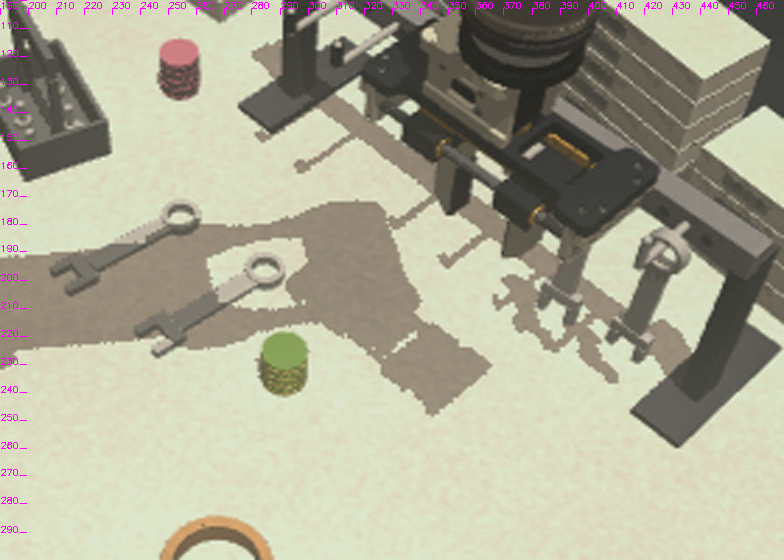

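Two hang. To B's hover.

```bash
python3 -m crank '[{"dx":3,"dy":-12,"dz":3,"spin":0},{"dx":3,"dy":-12,"dz":3,"spin":0},{"dx":3,"dy":-12,"dz":3,"spin":0},{"dx":3,"dy":-24.1,"dz":4.1,"spin":0.09},{"dx":3,"dy":-24.1,"dz":4.1,"spin":0.09},{"dx":3,"dy":-24.1,"dz":4.1,"spin":0.09},{"dx":11.6,"dy":-24.1,"dz":4.1,"spin":0.09},{"dx":11.6,"dy":-24.1,"dz":4.1,"spin":0.09},{"dx":11.6,"dy":-24.1,"dz":4.1,"spin":0.09},{"dx":11.6,"dy":-24.1,"dz":4.1,"spin":0.09},{"dx":11.6,"dy":-24.1,"dz":4.1,"spin":0.09}]' 50
python3 - <<'E'
from h import *
path((482,98,165,-1.521))
w=Cam('wrist');cv2.imwrite('pics/wr24.png',w.im)
print(w.proj((540,101,6)))
E
```

```text
time: 17.2
tool_pos: [482.6, 97.6, 165.8]
tcp_rot: [-3.02, 1.57, 0.172]
contact_force: [0.1, -0.6, -0.1]
grip_width: 45.8
dx 0.08 dy -0.05 dz 0.06 spin 0.001 rows 0.0 spinrows 0.0
q6 1.56 pos [482.6  97.6 165.8] jaw -1.520
[274.62446412 136.12490513]
```

View pics/wr24.png

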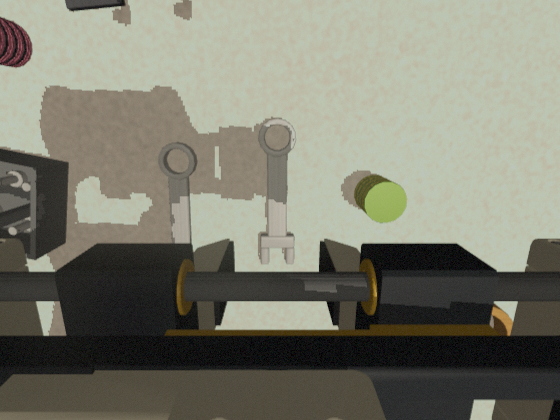

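Spanner B is aligned, ring at (277,137). Descend and grip.

```bash
python3 -m crank '[{"dx":10,"dy":0,"dz":0,"spin":0},{"dx":10,"dy":0,"dz":0,"spin":0},{"dx":13,"dy":0,"dz":0,"spin":0},{"dx":15,"dy":0,"dz":0,"spin":0},{"dx":16.3,"dy":0.1,"dz":0,"spin":0},{"dx":16.3,"dy":0.1,"dz":0,"spin":0},{"dx":16.3,"dy":0.1,"dz":0,"spin":0}]'
python3 -m crank '[{"dx":0,"dy":0,"dz":0,"spin":0},{"dx":0,"dy":0,"dz":0,"spin":0},{"dx":0,"dy":0,"dz":0,"spin":0},{"dx":0,"dy":0,"dz":0,"spin":0},{"dx":0,"dy":0,"dz":0,"spin":0},{"dx":0,"dy":0,"dz":0,"spin":0},{"dx":0,"dy":0,"dz":0,"spin":0},{"dx":0,"dy":0,"dz":0,"spin":0}]' 0
python3 -m crank '[{"dx":-12,"dy":0,"dz":0,"spin":0},{"dx":-12,"dy":0,"dz":0,"spin":0},{"dx":-12,"dy":0,"dz":0,"spin":0},{"dx":-26.5,"dy":0,"dz":0,"spin":0},{"dx":-26.5,"dy":0,"dz":0,"spin":0},{"dx":-26.5,"dy":0,"dz":0,"spin":0},{"dx":-26.5,"dy":0,"dz":0,"spin":0},{"dx":-26.5,"dy":0,"dz":0,"spin":0}]'
python3 - <<'E'
from h import *
path((570,5,270,-1.43))
E
```

```text
time: 17.83
tool_pos: [483.4, 96.2, 2.9]
tcp_rot: [-3.1, 1.568, 0.092]
contact_force: [0.8, 0.6, 0.2]
grip_width: 45.6
time: 18.5
tool_pos: [481.8, 96.6, 2.2]
tcp_rot: [-3.135, 1.57, 0.057]
contact_force: [0.3, -1.8, 6.0]
grip_width: 19.7
time: 19.17
tool_pos: [483.3, 96.8, 271.7]
tcp_rot: [-3.135, 1.561, 0.058]
contact_force: [0.7, -0.0, -2.5]
grip_width: 19.4
dx 0.25 dy 9.61 dz -8.19 spin -0.090 rows 3.0 spinrows 0.7
q6 1.56 pos [483.3  96.8 271.7] jaw -1.520
```

```bash
python3 - <<'E'
from h import *
path((578,-62,268,-1.43))
E
```

```text
dx 0.45 dy 16.34 dz -8.65 spin -0.090 rows 4.4 spinrows 0.7
q6 1.56 pos [483.3  96.8 271.7] jaw -1.520
```

```bash
python3 -m crank '[{"dx":0.4,"dy":16.3,"dz":-8.6,"spin":-0.09},{"dx":0.4,"dy":16.3,"dz":-8.6,"spin":-0.09},{"dx":0.4,"dy":16.3,"dz":-8.6,"spin":-0.09},{"dx":0.4,"dy":16.3,"dz":-8.6,"spin":-0.09},{"dx":0.4,"dy":16.3,"dz":-8.6,"spin":-0.09},{"dx":0.4,"dy":16.3,"dz":-8.6,"spin":-0.09},{"dx":0.4,"dy":16.3,"dz":-8.6,"spin":-0.09},{"dx":0.4,"dy":16.3,"dz":-8.6,"spin":-0.09},{"dx":0.4,"dy":16.3,"dz":-8.6,"spin":-0.09}]'
python3 - <<'E'
from h import *
w=Cam('wrist');cv2.imwrite('pics/wr25.png',w.im)
E
```

```text
time: 19.92
tool_pos: [574.7, -60.5, 262.2]
tcp_rot: [-0.659, 1.569, 2.624]
contact_force: [-0.5, -0.3, -1.3]
grip_width: 19.8
```

View pics/wr25.png

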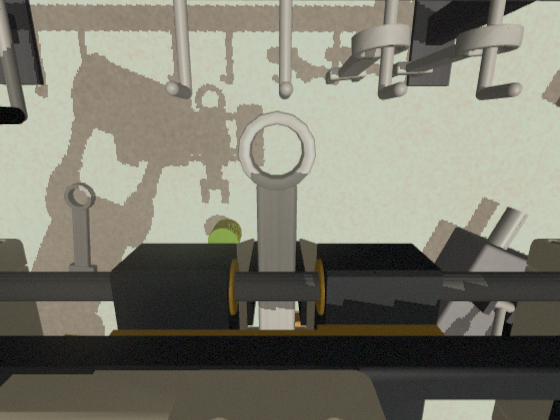

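```bash
python3 - <<'E'
from h import *
w=Cam('wrist'); g=shift(w,(277,150),(286,90),zr=3.6)
path((g[0],g[1],264,-1.43),(g[0],g[1],210.5,-1.43))
E
```

```text
ring [632.2 -53.7 266.4] tip [663.1 -54.4 232. ] tcp goal [606.  -61.3 262.8] ring rel tool z,y [ -3.6   1.3 -57.5]
dx -0.12 dy 0.51 dz -3.05 spin 0.002 rows 0.7 spinrows 0.0
dx 5.23 dy 0.51 dz -3.05 spin 0.002 rows 1.3 spinrows 0.0
q6 1.19 pos [575.  -60.6 262.8] jaw -1.428
```

```bash
python3 -m crank '[{"dx":0,"dy":0.5,"dz":-3.1,"spin":0},{"dx":0,"dy":0.5,"dz":-3.1,"spin":0},{"dx":0,"dy":0.5,"dz":-3.1,"spin":0},{"dx":0,"dy":0.5,"dz":-3.1,"spin":0},{"dx":1.5,"dy":0.5,"dz":-3.1,"spin":0},{"dx":3,"dy":0.5,"dz":-3.1,"spin":0},{"dx":4.2,"dy":0.5,"dz":-3.1,"spin":0},{"dx":5.2,"dy":0.5,"dz":-3.1,"spin":0},{"dx":5.2,"dy":0.5,"dz":-3.1,"spin":0},{"dx":5.2,"dy":0.5,"dz":-3.1,"spin":0}]'
python3 - <<'E'
from h import *
w=Cam('wrist');cv2.imwrite('pics/wr26.png',w.im)
E
```

```text
time: 20.85
tool_pos: [606.5, -62.3, 211.0]
tcp_rot: [-0.6, 1.571, 2.683]
contact_force: [-0.3, -0.2, -0.9]
grip_width: 19.5
```

View pics/wr26.png

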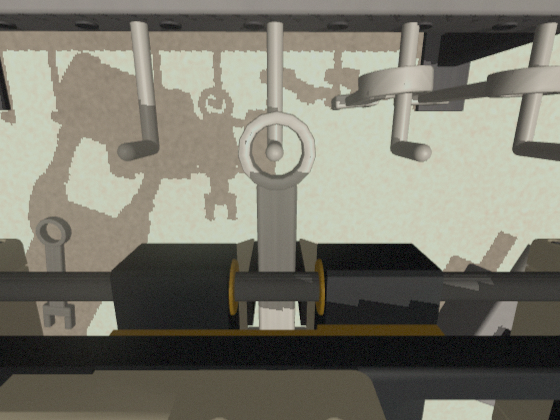

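Peg 2 is centred at (275,152). Release, back off and look.

```bash
python3 -m crank '[{"dx":0,"dy":0,"dz":0,"spin":0},{"dx":0,"dy":0,"dz":0,"spin":0},{"dx":0,"dy":0,"dz":0,"spin":0},{"dx":0,"dy":0,"dz":0,"spin":0},{"dx":0,"dy":0,"dz":0,"spin":0},{"dx":0,"dy":0,"dz":0,"spin":0},{"dx":0,"dy":0,"dz":0,"spin":0},{"dx":0,"dy":0,"dz":0,"spin":0}]' 50
python3 -m crank '[{"dx":-3,"dy":0,"dz":0,"spin":0},{"dx":-6,"dy":0,"dz":0.5,"spin":0},{"dx":-7,"dy":0,"dz":6,"spin":0},{"dx":-7,"dy":0,"dz":6,"spin":0},{"dx":-7,"dy":0,"dz":6,"spin":0}]'
python3 - <<'E'
from h import *
s=Cam('side');cv2.imwrite('pics/s27.png',s.im)
path((490,70,250,-1.5),(455.5,197,165,.02-1.571))
E
```

```text
time: 21.57
tool_pos: [606.8, -62.4, 210.7]
tcp_rot: [-1.437, 1.571, 1.845]
contact_force: [1.0, 0.2, 1.1]
grip_width: 46.1
time: 21.98
tool_pos: [545.6, -71.1, 282.6]
tcp_rot: [2.586, 1.569, -0.416]
contact_force: [0.3, -0.7, 0.5]
grip_width: 45.9
dx 3.17 dy -14.76 dz 3.68 spin 0.069 rows 3.7 spinrows 0.6
dx 11.66 dy -27.82 dz 5.34 spin 0.120 rows 3.8 spinrows 1.0
q6 1.16 pos [546.9 -71.  281.8] jaw -1.431
```

View pics/s27.png

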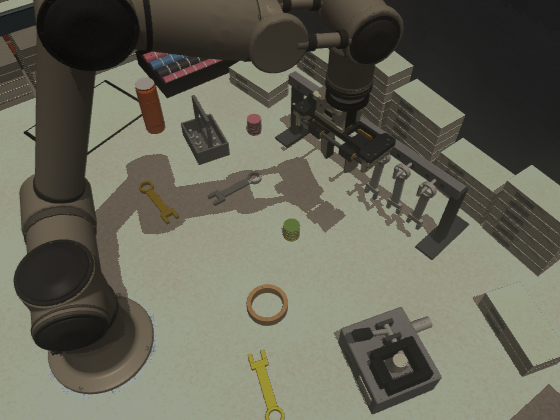

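Three hang on pegs 0–2. Now A.

```bash
python3 -m crank '[{"dx":3,"dy":-14.8,"dz":3.7,"spin":0},{"dx":3,"dy":-14.8,"dz":3.7,"spin":0},{"dx":3,"dy":-14.8,"dz":3.7,"spin":0},{"dx":3,"dy":-27.8,"dz":5.3,"spin":0.12},{"dx":3,"dy":-27.8,"dz":5.3,"spin":0.12},{"dx":3,"dy":-27.8,"dz":5.3,"spin":0.12},{"dx":11.6,"dy":-27.8,"dz":5.3,"spin":0.12},{"dx":11.6,"dy":-27.8,"dz":5.3,"spin":0.12},{"dx":11.6,"dy":-27.8,"dz":5.3,"spin":0.12},{"dx":11.6,"dy":-27.8,"dz":5.3,"spin":0.12},{"dx":11.6,"dy":-27.8,"dz":5.3,"spin":0.12},{"dx":11.6,"dy":-27.8,"dz":5.3,"spin":0.12}]' 50
python3 - <<'E'
from h import *
path((455.5,197,165,-1.551))
w=Cam('wrist');cv2.imwrite('pics/wr28.png',w.im)
print(w.proj((513.2,198.5,6)))
E
```

```text
time: 23.03
tool_pos: [457.4, 197.0, 165.7]
tcp_rot: [-2.946, 1.569, 0.216]
contact_force: [-0.4, 0.3, -0.3]
grip_width: 45.6
dx 0.07 dy -0.00 dz 0.19 spin 0.001 rows 0.0 spinrows 0.0
q6 1.80 pos [457.4 197.  165.7] jaw -1.550
[274.84581784 138.06761126]
```

View pics/wr28.png

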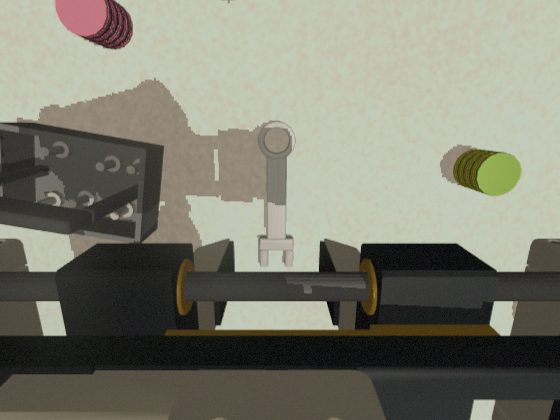

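Spanner A is aligned at (277,140). The tote bar is about 30 mm beyond the body. Grip.

```bash
python3 -m crank '[{"dx":10,"dy":0.1,"dz":0.1,"spin":0},{"dx":10,"dy":0.1,"dz":0.1,"spin":0},{"dx":13,"dy":0.1,"dz":0.1,"spin":0},{"dx":15,"dy":0.1,"dz":0.1,"spin":0},{"dx":16.3,"dy":0.1,"dz":0.1,"spin":0},{"dx":16.3,"dy":0.1,"dz":0.1,"spin":0},{"dx":16.3,"dy":0.1,"dz":0.1,"spin":0}]'
python3 -m crank '[{"dx":0,"dy":0,"dz":0,"spin":0},{"dx":0,"dy":0,"dz":0,"spin":0},{"dx":0,"dy":0,"dz":0,"spin":0},{"dx":0,"dy":0,"dz":0,"spin":0},{"dx":0,"dy":0,"dz":0,"spin":0},{"dx":0,"dy":0,"dz":0,"spin":0},{"dx":0,"dy":0,"dz":0,"spin":0},{"dx":0,"dy":0,"dz":0,"spin":0}]' 0
python3 -m crank '[{"dx":-12,"dy":0,"dz":0,"spin":0},{"dx":-12,"dy":0,"dz":0,"spin":0},{"dx":-12,"dy":0,"dz":0,"spin":0},{"dx":-26.5,"dy":0,"dz":0,"spin":0},{"dx":-26.5,"dy":0,"dz":0,"spin":0},{"dx":-26.5,"dy":0,"dz":0,"spin":0},{"dx":-26.5,"dy":0,"dz":0,"spin":0},{"dx":-26.5,"dy":0,"dz":0,"spin":0}]'
python3 - <<'E'
from h import *
path((568,3,268,-1.43))
E
```

```text
time: 23.67
tool_pos: [456.5, 195.5, 2.4]
tcp_rot: [-2.888, 1.569, 0.273]
contact_force: [-0.4, -0.1, -0.5]
grip_width: 45.5
time: 24.33
tool_pos: [455.4, 196.0, 2.1]
tcp_rot: [-2.931, 1.57, 0.232]
contact_force: [-0.0, -0.7, 5.2]
grip_width: 19.7
time: 25.0
tool_pos: [456.8, 196.6, 271.7]
tcp_rot: [-2.896, 1.561, 0.266]
contact_force: [-0.3, -0.6, -1.1]
grip_width: 19.4
dx 0.42 dy 19.59 dz -10.70 spin -0.120 rows 5.4 spinrows 1.0
q6 1.80 pos [456.8 196.6 271.7] jaw -1.550
```

```bash
python3 -m crank '[{"dx":0.4,"dy":19.6,"dz":-10.7,"spin":-0.12},{"dx":0.4,"dy":19.6,"dz":-10.7,"spin":-0.12},{"dx":0.4,"dy":19.6,"dz":-10.7,"spin":-0.12},{"dx":0.4,"dy":19.6,"dz":-10.7,"spin":-0.12},{"dx":0.4,"dy":19.6,"dz":-10.7,"spin":-0.12},{"dx":0.4,"dy":19.6,"dz":-10.7,"spin":-0.12},{"dx":0.4,"dy":19.6,"dz":-10.7,"spin":-0.12},{"dx":0.4,"dy":19.6,"dz":-10.7,"spin":-0.12},{"dx":0.4,"dy":19.6,"dz":-10.7,"spin":-0.12},{"dx":0.4,"dy":19.6,"dz":-10.7,"spin":-0.12}]'
python3 - <<'E'
from h import *
w=Cam('wrist');cv2.imwrite('pics/wr29.png',w.im)
E
```

```text
time: 25.83
tool_pos: [565.3, 3.4, 262.2]
tcp_rot: [-0.535, 1.569, 2.749]
contact_force: [-0.4, -0.0, -0.5]
grip_width: 19.5
```

View pics/wr29.png

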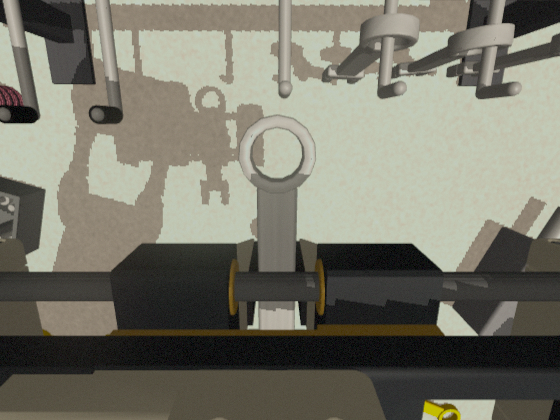

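```bash
python3 - <<'E'
from h import *
w=Cam('wrist'); g=shift(w,(277,153),(285.5,89),zr=3.7)
path((g[0],g[1],264,-1.43),(g[0],g[1],210.5,-1.43))
print('hook tips',w.onz(103,113,226),w.onz(15,113,226))
E
```

```text
ring [621.3  10.1 266.4] tip [654.1   9.9 232. ] tcp goal [598.4   3.3 262.7] ring rel tool z,y [ -3.7   1.4 -56.1]
dx -0.13 dy 0.48 dz -3.25 spin 0.002 rows 0.8 spinrows 0.0
dx 5.22 dy 0.48 dz -3.25 spin 0.002 rows 1.3 spinrows 0.0
q6 1.30 pos [565.5   3.4 262.7] jaw -1.428
hook tips [625.97772857 115.08770592 226.        ] [618.5084736  166.82516674 226.        ]
```

```bash
python3 -m crank '[{"dx":0,"dy":0.5,"dz":-3.3,"spin":0},{"dx":0,"dy":0.5,"dz":-3.3,"spin":0},{"dx":0,"dy":0.5,"dz":-3.3,"spin":0},{"dx":0,"dy":0.5,"dz":-3.3,"spin":0},{"dx":1.5,"dy":0.5,"dz":-3.3,"spin":0},{"dx":3,"dy":0.5,"dz":-3.3,"spin":0},{"dx":4.2,"dy":0.5,"dz":-3.3,"spin":0},{"dx":5.2,"dy":0.5,"dz":-3.3,"spin":0},{"dx":5.2,"dy":0.5,"dz":-3.3,"spin":0},{"dx":5.2,"dy":0.5,"dz":-3.3,"spin":0}]'
python3 - <<'E'
from h import *
w=Cam('wrist');cv2.imwrite('pics/wr30.png',w.im)
E
```

```text
time: 26.77
tool_pos: [599.1, 2.1, 211.0]
tcp_rot: [-0.855, 1.571, 2.428]
contact_force: [0.0, 0.7, -1.6]
grip_width: 20.0
```

View pics/wr30.png

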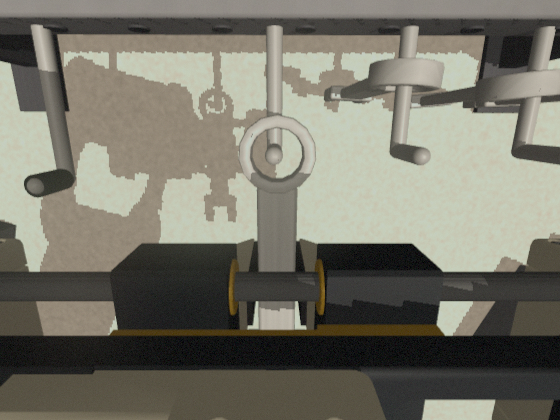

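```bash
python3 -m crank '[{"dx":0,"dy":0,"dz":0,"spin":0},{"dx":0,"dy":0,"dz":0,"spin":0},{"dx":0,"dy":0,"dz":0,"spin":0},{"dx":0,"dy":0,"dz":0,"spin":0},{"dx":0,"dy":0,"dz":0,"spin":0},{"dx":0,"dy":0,"dz":0,"spin":0},{"dx":0,"dy":0,"dz":0,"spin":0},{"dx":0,"dy":0,"dz":0,"spin":0}]' 50
python3 -m crank '[{"dx":-3,"dy":0,"dz":0,"spin":0},{"dx":-6,"dy":0,"dz":0.5,"spin":0},{"dx":-7,"dy":0,"dz":8,"spin":0},{"dx":-7,"dy":0,"dz":8,"spin":0},{"dx":-7,"dy":0,"dz":8,"spin":0},{"dx":-7,"dy":0,"dz":8,"spin":0}]'
python3 - <<'E'
from h import *
w=Cam('wrist');cv2.imwrite('pics/wr31.png',w.im)
s=Cam('side');crop(s.im,120,60,470,300,2.2,'s31')
path((468,379,230,-.168))
E
```

```text
time: 27.48
tool_pos: [599.4, 1.9, 210.7]
tcp_rot: [-2.017, 1.571, 1.265]
contact_force: [-0.7, -0.0, 0.1]
grip_width: 45.6
time: 27.98
tool_pos: [519.2, -9.4, 281.7]
tcp_rot: [2.891, 1.569, -0.11]
contact_force: [0.2, -0.1, 0.2]
grip_width: 46.0
dx 5.09 dy -39.20 dz -0.21 spin -1.262 rows 9.5 spinrows 10.1
q6 1.26 pos [520.8  -9.4 281. ] jaw -1.430
```

View pics/s31.png

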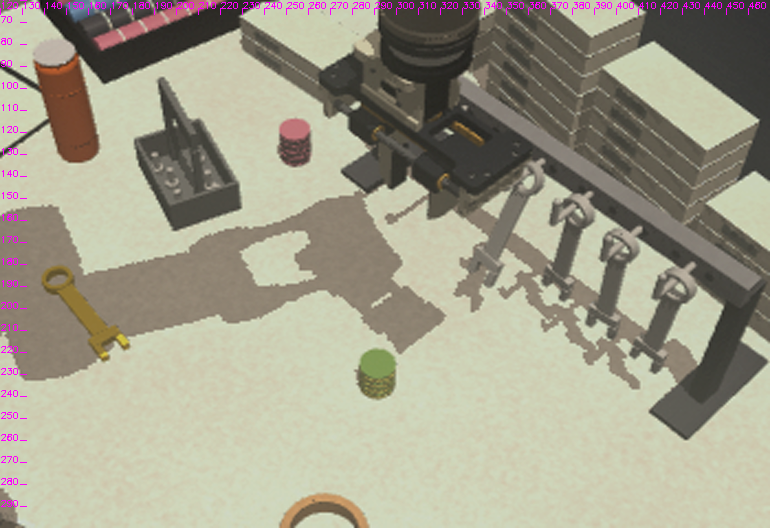

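All four hang on pegs 0–3. Now the tote.

```bash
python3 -m crank '[{"dx":5,"dy":-39.2,"dz":-0.2,"spin":-1.262},{"dx":5,"dy":-39.2,"dz":-0.2,"spin":-1.262},{"dx":5,"dy":-39.2,"dz":-0.2,"spin":-1.262},{"dx":5,"dy":-39.2,"dz":-0.2,"spin":-1.262},{"dx":5,"dy":-39.2,"dz":-0.2,"spin":-1.262},{"dx":5,"dy":-39.2,"dz":-0.2,"spin":-1.262},{"dx":5,"dy":-39.2,"dz":-0.2,"spin":-1.262},{"dx":5,"dy":-39.2,"dz":-0.2,"spin":-1.262},{"dx":5,"dy":-39.2,"dz":-0.2,"spin":-1.262},{"dx":5,"dy":-39.2,"dz":-0.2,"spin":-1.262},{"dx":5,"dy":-39.2,"dz":-0.2,"spin":-1.262},{"dx":5,"dy":-39.2,"dz":-0.2,"spin":-1.262},{"dx":5,"dy":-39.2,"dz":-0.2,"spin":-1.262},{"dx":5,"dy":-39.2,"dz":-0.2,"spin":-1.262}]' 55
python3 - <<'E'
from h import *
w=Cam('wrist');cv2.imwrite('pics/wr32.png',w.im)
a=np.array([.167,.986])
for t in (-56,0,56): print(w.proj((468.4+t*a[0],379.9+t*a[1],136)))
E
```

```text
time: 29.25
tool_pos: [467.9, 378.1, 230.7]
tcp_rot: [0.749, 1.57, -0.993]
contact_force: [-0.3, -0.6, -0.1]
grip_width: 50.4
[276.07865186 267.63449507]
[275.90066411 206.12921486]
[275.70146685 137.29479585]
```

View pics/wr32.png

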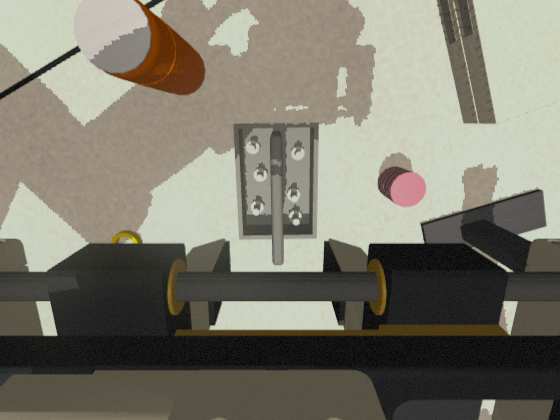

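The bar runs from (277,134) to (278,265), within 3 px of the prediction. Grip it at its centre.

```bash
python3 -m crank '[{"dx":3,"dy":0.1,"dz":-0.3,"spin":0},{"dx":6,"dy":0.1,"dz":-0.3,"spin":0},{"dx":9,"dy":0.1,"dz":-0.3,"spin":0},{"dx":11.8,"dy":0.1,"dz":-0.3,"spin":0},{"dx":11.8,"dy":0.1,"dz":-0.3,"spin":0},{"dx":11.8,"dy":0.1,"dz":-0.3,"spin":0}]'
python3 -m crank '[{"dx":0,"dy":0,"dz":0,"spin":0},{"dx":0,"dy":0,"dz":0,"spin":0},{"dx":0,"dy":0,"dz":0,"spin":0},{"dx":0,"dy":0,"dz":0,"spin":0},{"dx":0,"dy":0,"dz":0,"spin":0},{"dx":0,"dy":0,"dz":0,"spin":0},{"dx":0,"dy":0,"dz":0,"spin":0},{"dx":0,"dy":0,"dz":0,"spin":0},{"dx":0,"dy":0,"dz":0,"spin":0}]' 0
python3 -m crank '[{"dx":-5,"dy":0,"dz":0,"spin":0},{"dx":-5,"dy":0,"dz":0,"spin":0},{"dx":-10,"dy":0,"dz":0,"spin":0},{"dx":-15,"dy":0,"dz":0,"spin":0},{"dx":-15,"dy":0,"dz":0,"spin":0},{"dx":-15,"dy":0,"dz":0,"spin":0},{"dx":-15,"dy":0,"dz":0,"spin":0}]'
python3 - <<'E'
from h import *
w=Cam('wrist');cv2.imwrite('pics/wr33.png',w.im)
path((540,140,262,.142))
E
```

```text
time: 29.8
tool_pos: [468.7, 380.7, 112.4]
tcp_rot: [-0.838, 1.568, -2.579]
contact_force: [0.6, 0.3, 0.1]
grip_width: 50.5
time: 30.55
tool_pos: [468.7, 382.0, 113.0]
tcp_rot: [2.414, 1.57, 0.675]
contact_force: [-0.6, -0.3, 3.8]
grip_width: 9.4
time: 31.13
tool_pos: [468.6, 381.9, 262.5]
tcp_rot: [2.395, 1.57, 0.656]
contact_force: [-0.3, -0.5, -3.7]
grip_width: 10.1
dx -0.10 dy 11.14 dz 22.60 spin -0.310 rows 6.0 spinrows 2.5
q6 0.72 pos [468.  381.5 260.8] jaw -0.168
```

View pics/wr33.png

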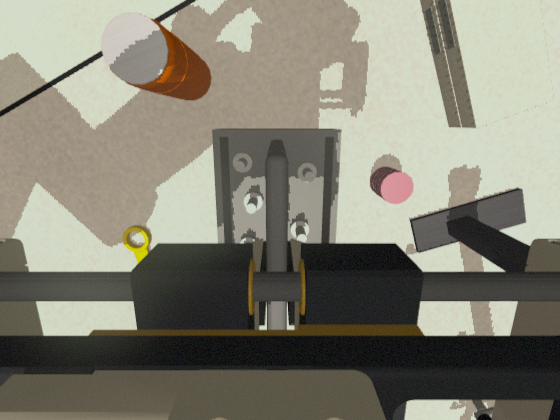

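```bash
python3 - <<'E'
from h import *
path((560,250,250,.14),(575,138,250,.14))
E
```

```text
dx 1.08 dy 11.27 dz 11.42 spin -0.308 rows 3.9 spinrows 2.5
dx 1.09 dy 14.62 dz 22.21 spin -0.308 rows 2.7 spinrows 2.5
q6 0.72 pos [468.  381.5 260.8] jaw -0.168
```

```bash
python3 -m crank '[{"dx":1,"dy":5,"dz":5,"spin":-0.1},{"dx":1,"dy":11.3,"dz":11.4,"spin":-0.3},{"dx":1,"dy":11.3,"dz":11.4,"spin":-0.308},{"dx":1,"dy":11.3,"dz":11.4,"spin":-0.308},{"dx":1,"dy":14.6,"dz":22.2,"spin":-0.308},{"dx":1,"dy":14.6,"dz":22.2,"spin":-0.308},{"dx":1,"dy":14.6,"dz":22.2,"spin":-0.308},{"dx":1,"dy":14.6,"dz":22.2,"spin":-0.308},{"dx":1,"dy":14.6,"dz":22.2,"spin":-0.308},{"dx":1,"dy":14.6,"dz":22.2,"spin":-0.308},{"dx":1,"dy":14.6,"dz":22.2,"spin":-0.308}]'
python3 - <<'E'
from h import *
w=Cam('wrist');cv2.imwrite('pics/wr34.png',w.im)
s=Cam('side');crop(s.im,220,50,470,240,3.1,'s34')
print(w.proj((614.8,171.6,226)),w.proj((614.8,171.6,200)),w.proj((623.5,116.5,226)))
path((575,138,250,.14))
E
```

```text
time: 32.1
tool_pos: [574.8, 139.7, 251.4]
tcp_rot: [-1.827, 1.568, 3.027]
contact_force: [0.5, 1.0, -3.5]
grip_width: 9.5
[349.58143152 197.28653034] [341.14018001 188.47476408] [345.56242712 281.22787197]
dx 0.21 dy -0.03 dz 0.19 spin 0.002 rows 0.1 spinrows 0.0
q6 -0.03 pos [575.  139.9 252.1] jaw 0.142
```

View pics/wr34.png

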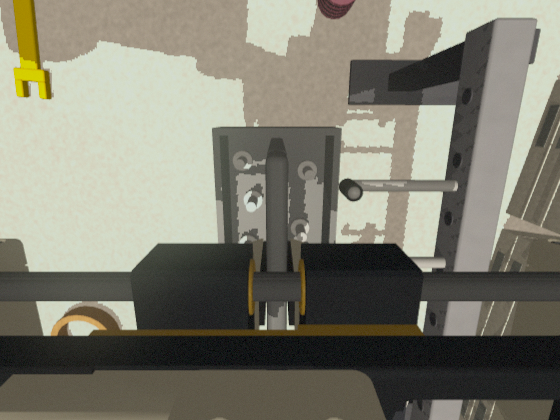

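View pics/s34.png

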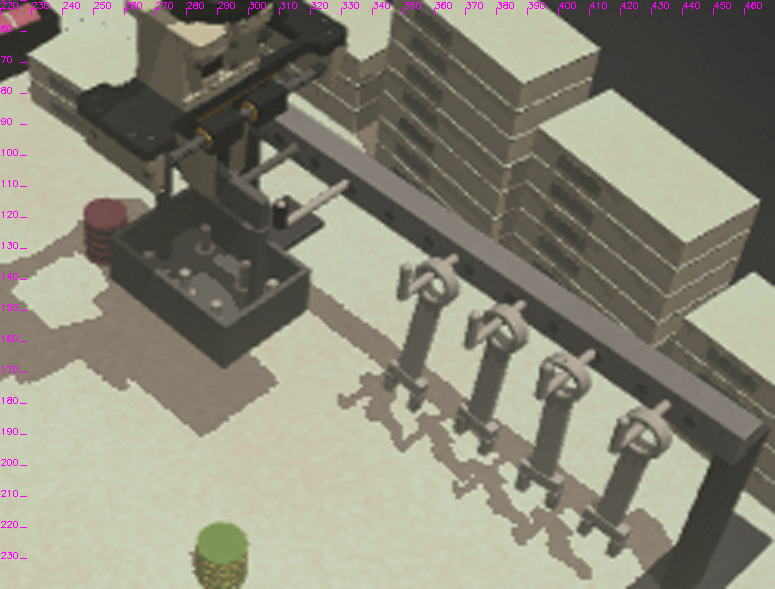

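```bash
python3 - <<'E'
from h import *
w=Cam('wrist')
print('foot',w.onz(350,103,8).round(),w.onz(350,62,8).round(),'rail end',w.onz(497,24,210).round(),w.onz(535,20,210).round(),'post face',w.onz(460,62,190).round())
path((646.8,151,248,.14))
E
```

```text
foot [650. 243.   8.] [641. 288.   8.] rail end [682. 280. 210.] [703. 285. 210.] post face [677. 263. 190.]
dx 0.43 dy 7.25 dz -0.09 spin 0.002 rows 1.7 spinrows 0.0
q6 -0.03 pos [575.1 139.8 252.3] jaw 0.142
```

```bash
python3 -m crank '[{"dx":0.4,"dy":2.5,"dz":-0.1,"spin":0},{"dx":0.4,"dy":5,"dz":-0.1,"spin":0},{"dx":0.4,"dy":7.2,"dz":-0.1,"spin":0},{"dx":0.4,"dy":7.2,"dz":-0.1,"spin":0},{"dx":0.4,"dy":7.2,"dz":-0.1,"spin":0},{"dx":0.4,"dy":7.2,"dz":-0.1,"spin":0}]'
python3 - <<'E'
from h import *
w=Cam('wrist');cv2.imwrite('pics/wr35.png',w.im)
s=Cam('side');crop(s.im,220,50,420,200,3.9,'s35')
path((646.8,151,210,.14))
E
```

```text
time: 32.75
tool_pos: [645.9, 150.2, 248.3]
tcp_rot: [-1.694, 1.57, -3.124]
contact_force: [-1.0, -0.3, -3.4]
grip_width: 9.4
dx 3.90 dy 0.11 dz -0.09 spin 0.001 rows 0.9 spinrows 0.0
q6 -0.03 pos [645.8 150.  249. ] jaw 0.141
```

View pics/wr35.png

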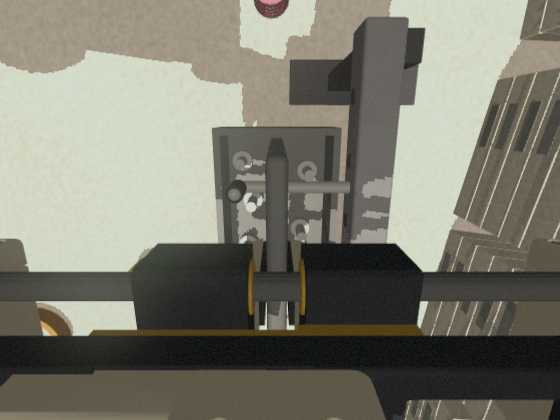

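View pics/s35.png

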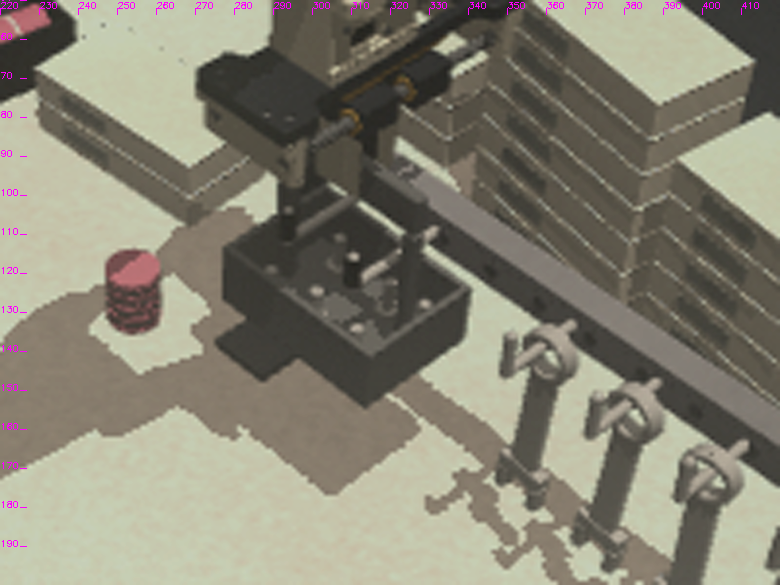

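The bar is inside the tips, prong at v≈187 passing under it. Lower until it rests.

```bash
python3 -m crank '[{"dx":1,"dy":0.1,"dz":-0.1,"spin":0},{"dx":2,"dy":0.1,"dz":-0.1,"spin":0},{"dx":3,"dy":0.1,"dz":-0.1,"spin":0},{"dx":3.6,"dy":0.1,"dz":-0.1,"spin":0},{"dx":3.9,"dy":0.1,"dz":-0.1,"spin":0},{"dx":4.0,"dy":0.1,"dz":-0.1,"spin":0},{"dx":4.0,"dy":0.1,"dz":-0.1,"spin":0}]'
python3 - <<'E'
from h import *
w=Cam('wrist');cv2.imwrite('pics/wr36.png',w.im)
s=Cam('side');crop(s.im,220,50,420,200,3.9,'s36')
print(sensors.get_obs()['contact_force'],sensors.get_obs()['tool_pos'])
E
```

```text
time: 33.43
tool_pos: [647.1, 150.7, 209.2]
tcp_rot: [-1.589, 1.571, -3.02]
contact_force: [-2.4, -0.5, 1.0]
grip_width: 9.8
[-3.26455952 -0.07394366  2.10487509] [647.3893146  150.75565619 209.1142141 ]
```

View pics/wr36.png

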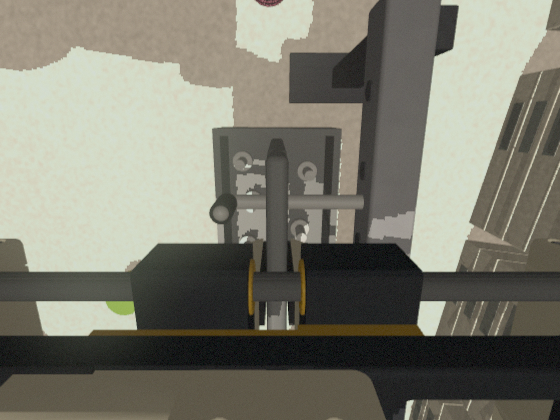

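View pics/s36.png

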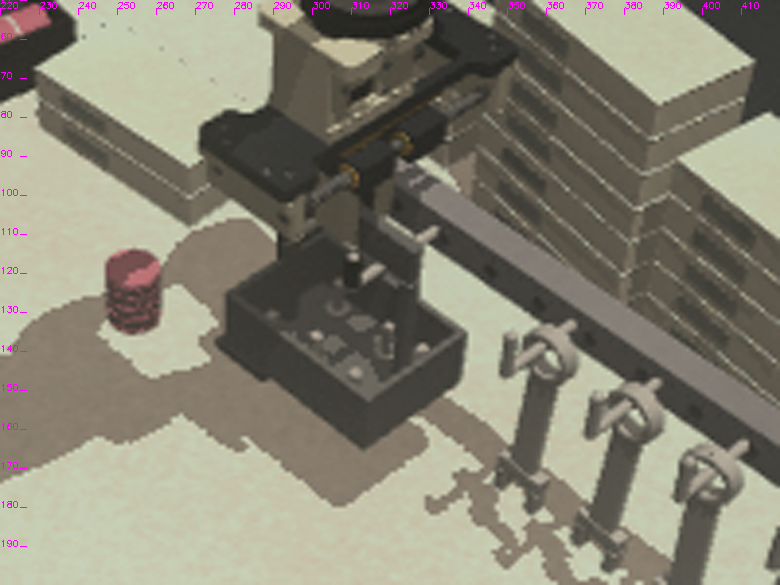

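Vertical force went from −3.5 N to +2 N, so the bar rests on the prongs. Open a little and rise.

```bash
python3 -m crank '[{"dx":0,"dy":0,"dz":0,"spin":0},{"dx":0,"dy":0,"dz":0,"spin":0},{"dx":0,"dy":0,"dz":0,"spin":0},{"dx":0,"dy":0,"dz":0,"spin":0},{"dx":0,"dy":0,"dz":0,"spin":0},{"dx":0,"dy":0,"dz":0,"spin":0}]' 27
python3 -m crank '[{"dx":-2,"dy":0,"dz":0,"spin":0},{"dx":-4,"dy":0,"dz":0,"spin":0},{"dx":-6,"dy":0,"dz":0,"spin":0},{"dx":-6,"dy":0,"dz":0,"spin":0},{"dx":-7,"dy":-8,"dz":0,"spin":0},{"dx":-7,"dy":-8,"dz":0,"spin":0},{"dx":-7,"dy":-12,"dz":0,"spin":0},{"dx":-7,"dy":-12,"dz":0,"spin":0}]'
python3 - <<'E'
from h import *
w=Cam('wrist');cv2.imwrite('pics/wr37.png',w.im)
s=Cam('side');crop(s.im,220,50,420,200,3.9,'s37')
path((540,0,270,1.0),(500,-180,260,1.351),(420,-334,200,1.351))
E
```

```text
time: 34.03
tool_pos: [647.6, 150.7, 208.7]
tcp_rot: [1.975, 1.571, 0.544]
contact_force: [0.4, 0.8, -0.0]
grip_width: 24.6
time: 34.7
tool_pos: [520.2, 133.5, 276.6]
tcp_rot: [-1.615, 1.561, -3.045]
contact_force: [1.3, 0.0, -0.5]
grip_width: 24.8
dx 0.88 dy -0.63 dz 13.44 spin -0.860 rows 3.2 spinrows 6.9
dx 1.88 dy -7.11 dz 30.70 spin -1.211 rows 4.4 spinrows 9.7
dx 7.88 dy -17.18 dz 44.84 spin -1.211 rows 4.4 spinrows 9.7
q6 -0.03 pos [527.5 134.  278.8] jaw 0.140
```

View pics/s37.png

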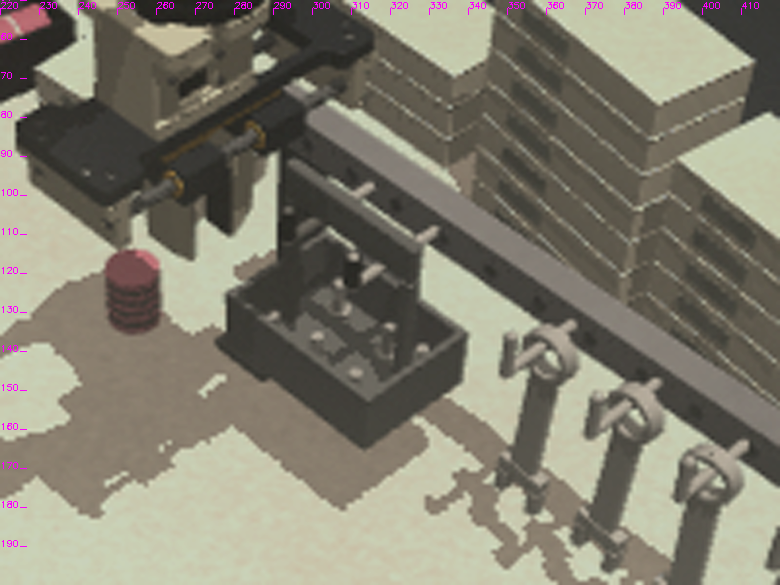

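View pics/wr37.png

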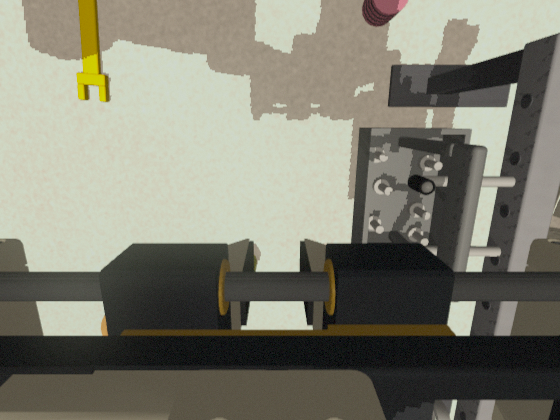

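The tote hangs over both prongs. Now to the lever.

```bash
python3 - <<'E'
from h import *
path((530,0,275),(500,-180,260),(413,-332,190))
E
python3 -m crank '[{"dx":0.4,"dy":-1.6,"dz":13.3,"spin":0.6},{"dx":0.4,"dy":-1.6,"dz":13.3,"spin":0.6},{"dx":0.4,"dy":-1.6,"dz":13.3,"spin":0.6},{"dx":0.4,"dy":-1.6,"dz":13.3,"spin":0.6},{"dx":1.9,"dy":-7.1,"dz":30.7,"spin":1.2},{"dx":1.9,"dy":-7.1,"dz":30.7,"spin":1.2},{"dx":1.9,"dy":-7.1,"dz":30.7,"spin":1.2},{"dx":1.9,"dy":-7.1,"dz":30.7,"spin":1.2},{"dx":1.9,"dy":-7.1,"dz":30.7,"spin":1.2},{"dx":1.9,"dy":-12,"dz":37,"spin":1.93},{"dx":1.9,"dy":-12,"dz":37,"spin":1.93},{"dx":1.9,"dy":-12,"dz":37,"spin":1.93},{"dx":1.9,"dy":-17.8,"dz":44.5,"spin":1.93},{"dx":1.9,"dy":-17.8,"dz":44.5,"spin":1.93},{"dx":1.9,"dy":-17.8,"dz":44.5,"spin":1.93},{"dx":1.9,"dy":-17.8,"dz":44.5,"spin":1.93},{"dx":1.9,"dy":-17.8,"dz":44.5,"spin":1.93},{"dx":1.9,"dy":-17.8,"dz":44.5,"spin":1.93},{"dx":1.9,"dy":-17.8,"dz":44.5,"spin":1.93}]' 50
python3 - <<'E'
from h import *
w=Cam('wrist');cv2.imwrite('pics/wr38.png',w.im)
s=Cam('scene');cv2.imwrite('pics/w38.png',s.im)
for p in ((413,-332,118),(473.9,-345.6,86)): print(w.proj(p))
path((413,-332,150,-1.79),(413,-332,106,-1.79))
E
```

```text
dx 0.38 dy -1.62 dz 13.30 spin 0.000 rows 3.2 spinrows 0.0
dx 1.88 dy -7.11 dz 30.70 spin 0.000 rows 4.4 spinrows 0.0
dx 8.88 dy -17.85 dz 44.54 spin 0.000 rows 4.5 spinrows 0.0
q6 -0.03 pos [527.5 134.  278.8] jaw 0.140
time: 36.38
tool_pos: [415.2, -331.6, 259.5]
tcp_rot: [-2.919, 1.57, 0.006]
contact_force: [-0.7, 0.5, -0.1]
grip_width: 45.9
[276.03969733 199.38669167]
[276.27604383 132.88605134]
dx 10.96 dy 0.12 dz 0.19 spin 0.002 rows 2.6 spinrows 0.0
dx 15.36 dy 0.12 dz 0.19 spin 0.002 rows 1.1 spinrows 0.0
q6 0.97 pos [ 415.1 -331.2  259.6] jaw -1.788
```

View pics/wr38.png

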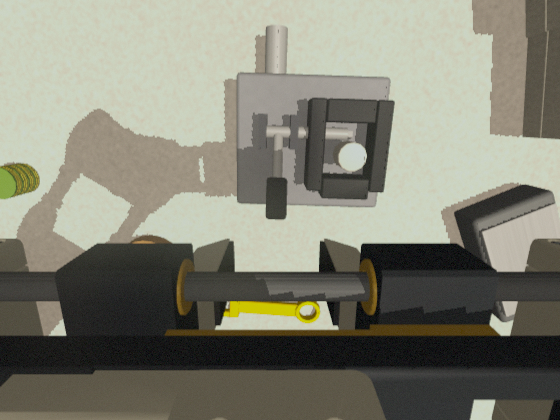

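View pics/w38.png

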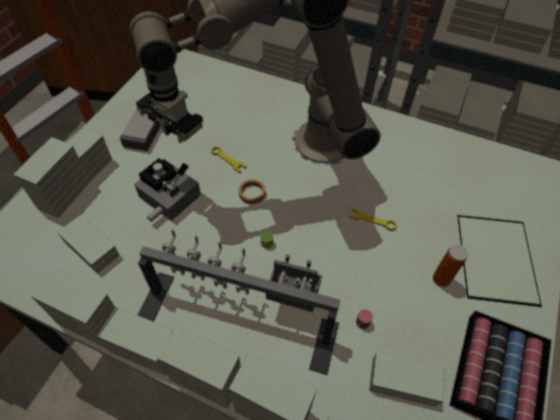

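Everything hung is still in place. The lever grip is at (276,198), as predicted. Descend with jaws at 37 %, gripping 75 mm from the hinge.

```bash
python3 -m crank '[{"dx":4,"dy":0.1,"dz":0.65,"spin":0},{"dx":8,"dy":0.1,"dz":0.65,"spin":0},{"dx":11,"dy":0.1,"dz":0.65,"spin":0},{"dx":11,"dy":0.1,"dz":0.65,"spin":0},{"dx":11,"dy":0.1,"dz":0.65,"spin":0}]' 37
python3 - <<'E'
from h import *
w=Cam('wrist');cv2.imwrite('pics/wr39.png',w.im)
path((408.7,-330.9,110,-1.79))
E
```

```text
time: 36.9
tool_pos: [407.9, -330.4, 149.3]
tcp_rot: [-0.651, 1.568, 2.272]
contact_force: [1.1, -0.0, 0.5]
grip_width: 34.2
dx 4.10 dy -0.05 dz 0.03 spin 0.001 rows 1.0 spinrows 0.0
q6 0.96 pos [ 408.8 -331.4  151. ] jaw -1.789
```

View pics/wr39.png

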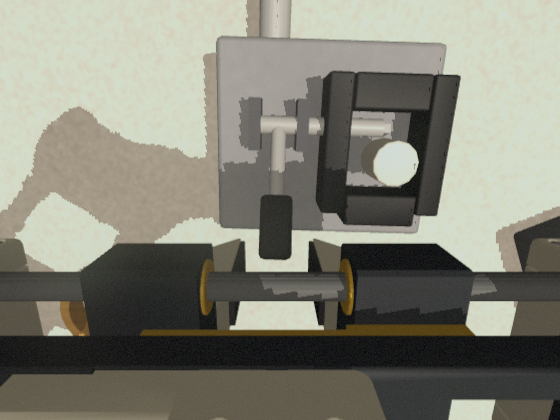

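Grip centred at (276,227), clear of the surround. Down and close.

```bash
python3 -m crank '[{"dx":2,"dy":0,"dz":0,"spin":0},{"dx":3.5,"dy":0,"dz":0,"spin":0},{"dx":4.1,"dy":0,"dz":0,"spin":0},{"dx":4.1,"dy":0,"dz":0,"spin":0},{"dx":4.1,"dy":0,"dz":0,"spin":0}]' 37
python3 -m crank '[{"dx":0,"dy":0,"dz":0,"spin":0},{"dx":0,"dy":0,"dz":0,"spin":0},{"dx":0,"dy":0,"dz":0,"spin":0},{"dx":0,"dy":0,"dz":0,"spin":0},{"dx":0,"dy":0,"dz":0,"spin":0},{"dx":0,"dy":0,"dz":0,"spin":0},{"dx":0,"dy":0,"dz":0,"spin":0}]' 0
python3 - <<'E'
from h import *
T=tool(); H=np.array([473.9,-345.6]);Bx=np.array([.976,-.22])
p=T[:3,3]; r0=75; 
# grip pivot at lean 1.1 ; TCP offset const
for lean in (1.1,.9,.7,.5,.3,.1,-.05,-.18):
    d=np.array([*( (np.sin(1.1)-np.sin(lean))*r0*Bx),(np.cos(lean)-np.cos(1.1))*r0])
    print(lean,(T[:3,:3].T@d/10).round(2))
print(p.round(1))
E
```

```text
time: 37.37
tool_pos: [408.8, -331.8, 110.4]
tcp_rot: [2.58, 1.568, -0.781]
contact_force: [0.1, -0.3, -0.2]
grip_width: 33.7
time: 37.95
tool_pos: [408.7, -329.9, 109.8]
tcp_rot: [-2.191, 1.568, 0.731]
contact_force: [0.8, 6.6, 5.6]
grip_width: 19.7
1.1 [0. 0. 0.]
0.9 [-1.26 -0.   -0.81]
0.7 [-2.33 -0.   -1.86]
0.5 [-3.18 -0.   -3.09]
0.3 [-3.76 -0.   -4.48]
0.1 [-4.05  0.   -5.94]
-0.05 [-4.08  0.   -7.07]
-0.18 [-3.97  0.   -8.04]
[ 408.7 -329.9  109.8]
```

```bash
python3 -m crank '[{"dx":-1.26,"dy":-0.1,"dz":-0.81,"spin":0},{"dx":-2.33,"dy":-0.1,"dz":-1.86,"spin":0},{"dx":-3.18,"dy":-0.1,"dz":-3.09,"spin":0},{"dx":-3.76,"dy":-0.1,"dz":-4.48,"spin":0},{"dx":-4.05,"dy":-0.1,"dz":-5.94,"spin":0},{"dx":-4.08,"dy":-0.1,"dz":-7.07,"spin":0},{"dx":-3.97,"dy":-0.1,"dz":-8.04,"spin":0},{"dx":-3.97,"dy":-0.1,"dz":-8.04,"spin":0},{"dx":-3.97,"dy":-0.1,"dz":-8.04,"spin":0}]'
python3 - <<'E'
from h import *
w=Cam('wrist');cv2.imwrite('pics/wr40.png',w.im)
s=Cam('side');crop(s.im,290,220,470,410,3.1,'s40')
E
```

```text
time: 38.7
tool_pos: [487.5, -349.3, 150.2]
tcp_rot: [2.335, 1.566, -1.026]
contact_force: [-0.4, -3.1, 4.8]
grip_width: 19.6
```

View pics/wr40.png

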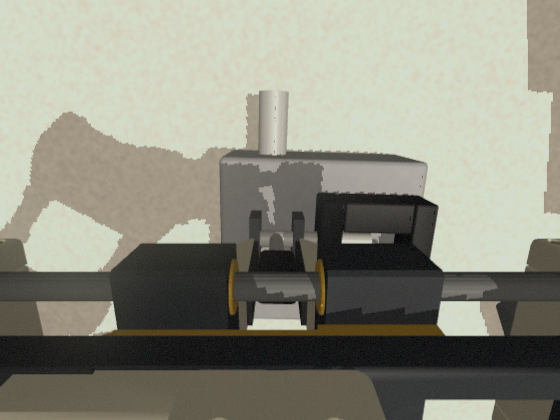

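View pics/s40.png

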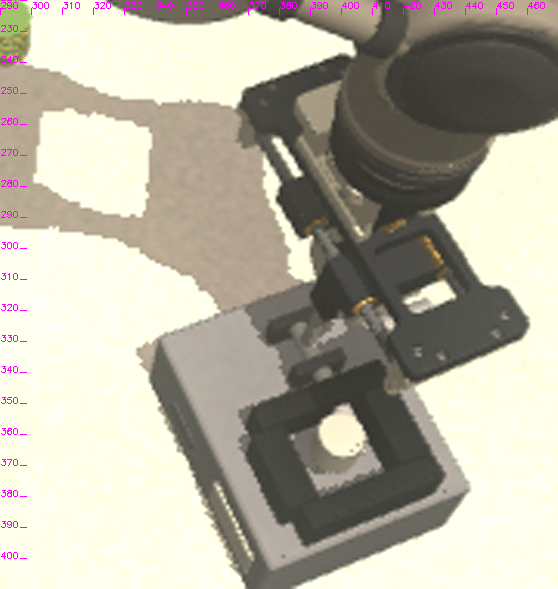

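The lever is past upright, between the fingers. Open and rise straight up.

```bash
python3 -m crank '[{"dx":0,"dy":0,"dz":0,"spin":0},{"dx":0,"dy":0,"dz":0,"spin":0},{"dx":0,"dy":0,"dz":0,"spin":0},{"dx":0,"dy":0,"dz":0,"spin":0},{"dx":0,"dy":0,"dz":0,"spin":0}]' 40
python3 -m crank '[{"dx":-3,"dy":0,"dz":0,"spin":0},{"dx":-6,"dy":0,"dz":0,"spin":0},{"dx":-10,"dy":0,"dz":0,"spin":0},{"dx":-14,"dy":0,"dz":0,"spin":0},{"dx":-14,"dy":0,"dz":0,"spin":0},{"dx":-14,"dy":0,"dz":10,"spin":0},{"dx":-14,"dy":0,"dz":10,"spin":0},{"dx":-14,"dy":0,"dz":10,"spin":0},{"dx":-14,"dy":0,"dz":10,"spin":0},{"dx":-14,"dy":0,"dz":10,"spin":0}]'
python3 - <<'E'
from h import *
w=Cam('wrist');cv2.imwrite('pics/wr41.png',w.im)
s=Cam('side');cv2.imwrite('pics/s41.png',s.im)
s=Cam('scene');cv2.imwrite('pics/w41.png',cv2.resize(s.im[120:330,120:400],None,fx=2.8,fy=2.8))
E
```

```text
time: 39.22
tool_pos: [486.5, -347.2, 148.1]
tcp_rot: [-0.816, 1.57, 2.107]
contact_force: [0.0, -0.1, 0.2]
grip_width: 36.6
time: 40.05
tool_pos: [388.7, -325.8, 288.8]
tcp_rot: [2.866, 1.57, -0.496]
contact_force: [-0.3, -0.0, 0.5]
grip_width: 36.9
```

View pics/wr41.png

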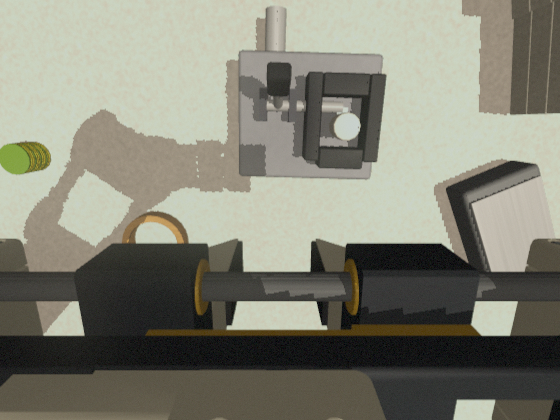

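View pics/s41.png

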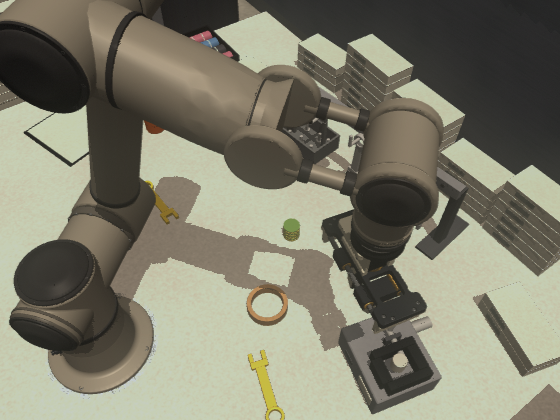

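View pics/w41.png

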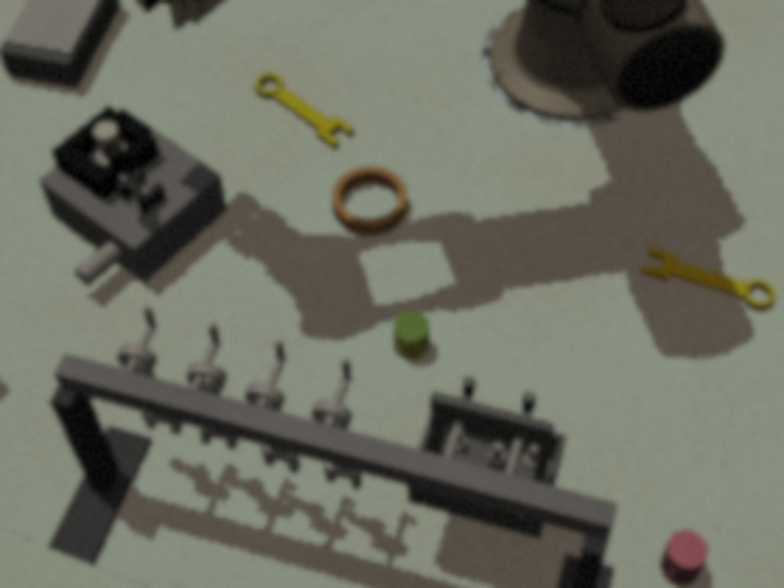

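```bash
python3 - <<'E'
from h import *
w=Cam('wrist'); print(w.proj((490.7,-349.3,154)),w.proj((473.9,-345.6,156)), sensors.get_obs()['contact_force'])
m=(w.im.max(2)<60)[55:100,260:300]; ys,xs=np.nonzero(m); print(xs.mean()+260,ys.mean()+55)
bot.close_job()
E
```

```text
[276.11838403  83.45355746] [276.14220423 104.11556556] [ 0.21025514  0.58881741 -0.42638689]
278.69498910675384 84.4161220043573
the job is handed in; nothing more can be done
```

I handed the job in at about 40 s. I pressed the test button so the lever dropped, hung the four steel spanners one each on pegs 0–3, hung the tote by its bar over both prongs, then lifted the lever back up.

- **Hanging:** the last scene picture shows all four spanners on their pegs and the tote on the hook. In the side view at that moment the arm hid most of the rack.
- **Lever:** in the last wrist picture its grip is at (279, 84). I predicted (276, 83) for fully up, against (276, 104) for upright.
- **Left alone:** both chip stacks and the yellow spanners look undisturbed, and the gripper is empty and touching nothing (under 1 N).
- **Disagreements:** the wrist camera put the pegs 2–4 mm from the two-camera estimate. I used the wrist values, and every ring went over its peg cleanly. Gripping the lever pushed the tool about 2 mm sideways (about 7 N), and it still came up freely.
- **Refused move:** one early command was rejected for missing `spin` values, so nothing moved.
- **Disturbances:** I saw no knocked object and no slip of the grip.

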